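# Reload the paint-sample carrier and lock its bayonet lid

## Task

Untwist the carrier's hold-down lid counter-clockwise by its handle, lift it off and stand it on the black mat. Then take every sample panel off the display stand and stand it upright, fully home, in a slot of the carrier, each with its painted face to the carrier's front (the side with the white label strip): most panels show their bare back on the stand and must be turned round. When all are in, lower the lid into the hub again and twist it clockwise until its ramps cam tight and its plate lies square over the panels; leave the tins and the bottle where they are.

Things in the scene. Friction and masses are not known exactly. Their poses are not given: they have to be found in the camera images.
- stand: Fixed steel stand, 320 mm long (y); origin: centre of underside. Its front, +x, faces away from the robot. 3 or 4 panels recline on it in a row 76 mm apart, leaning back 30 degrees from upright: tops lean to the stand's -x, outward faces look to +x and up. A ledge carries their bottom edges; the back plate ends 50 mm up the panel, so the upper 40 mm stands free on both sides
- carrier: Fixed aluminium base plate 150 (x) x 250 (y) x 12 mm; origin: centre of underside. Front edge, +x: a raised strip with a white label, 34 mm high. Four black slots at x = -35 and 35, y = -80 and 80 mm hold panels upright, faces looking to +x and -x. In the middle a round hub, 92 mm across, 100 mm high
- carrier_front (a point): middle of the carrier's front edge, 75 mm in +x from its centre, 12 mm above its underside, at the white label strip; axes as the carrier
- carrier_hub (a point): centre of the hub's open mouth, 100 mm above the carrier's underside, axes as the carrier. Bore 80 mm wide; two 6 mm steel pins stick inward on the carrier's +y and -y sides, axis 12 mm below the mouth, tips 25 mm from the hub's axis
- pad (a joint): sprung rubber pad in the floor of the hub's bore: 0 free, metres pressed down, at most 0.008. Its top, on which the lid's plug comes to rest, is 68 mm above the carrier's underside when free. Spring: 5 N before it yields, then 1.5 N per mm, so the lid's weight presses it under 0.001. With the lid locked, as at the start, it reads about 0.004
- lid_handle (a point): grip centre of the lid's handle on the lid's axis, lid z up: a bar 16 mm thick (lid x), 80 mm long (lid y), 35 mm high on an aluminium plate 90 (x) x 180 (y) x 8 mm. The point is 21 mm above the plate's top, 14 mm below the handle's top, 71 mm above the plug's underside. Loose lid, 0.36 to 0.59 kg, at first locked in the hub. The same after half a turn
- lid_plug (a point): underside of the lid's plug, on the lid's axis, axes as the lid. Plug 42 mm long: 44 mm core with two ramped ears to 36 mm radius. It passes the pins, in or out, with the lid turned 65 to 145 degrees counter-clockwise (from above) from square (lid y along the carrier's y); at about 72 it moves up and down freely and rests on the pad
- lid_plate (a point): centre of the underside of the lid's plate, 42 mm above the plug's underside, axes as the lid. Locked at first (to open: turn 72 degrees counter-clockwise, lift). To lock: twist clockwise from 72 degrees; the ears' ramps run under the pins and draw the lid down 4 mm until the plate is square over the panels, 4 mm above their tops; stop 10 degrees past square. Takes 0.3 N m; stays tight when let go
- mat: thin black rubber mat, 160 mm square, under 2 mm thick, lying on the bench beyond the stand: the place to park the lid, standing on its plug; origin at its centre
- tin: bystander: closed paint tin, 84 mm across, 95 mm high, standing on the bench; origin at the centre of its underside
- bottle: bystander: white plastic bottle, 56 mm across, 120 mm high, standing on the bench; origin at the centre of its underside
- tin2: bystander: closed small tin, 72 mm across, 70 mm high, standing on the bench; origin at the centre of its underside
- slot0 (a point): floor of carrier slot 0, centre, 12 mm above the carrier's underside; axes as the carrier. Slot 11 mm wide (x), 68 mm long (y); walls 22 mm high, flared lips above them to 31 mm. A panel's centre is 45 mm above this point when home; it may lean up to 8 degrees
- slot1 (a point): floor of carrier slot 1, centre, 12 mm above the carrier's underside; axes as the carrier. Slot 11 mm wide (x), 68 mm long (y); walls 22 mm high, flared lips above them to 31 mm. A panel's centre is 45 mm above this point when home; it may lean up to 8 degrees
- slot2 (a point): floor of carrier slot 2, centre, 12 mm above the carrier's underside; axes as the carrier. Slot 11 mm wide (x), 68 mm long (y); walls 22 mm high, flared lips above them to 31 mm. A panel's centre is 45 mm above this point when home; it may lean up to 8 degrees
- slot3 (a point): floor of carrier slot 3, centre, 12 mm above the carrier's underside; axes as the carrier. Slot 11 mm wide (x), 68 mm long (y); walls 22 mm high, flared lips above them to 31 mm. A panel's centre is 45 mm above this point when home; it may lean up to 8 degrees
- panel0_mid (a point): centre of a sample panel (may be absent) 8 mm thick (its x), 60 mm wide (y), 90 mm high (z, bottom edge to top edge), 0.07 to 0.12 kg. Its +x face is painted, blue with a small white label near the bottom edge; its -x face is bare brown board. On the stand most show the bare face outward, one may show the painted face; the top edge is always up
- panel1_mid (a point): centre of a sample panel (may be absent) 8 mm thick (its x), 60 mm wide (y), 90 mm high (z, bottom edge to top edge), 0.07 to 0.12 kg. Its +x face is painted, blue with a small white label near the bottom edge; its -x face is bare brown board. On the stand most show the bare face outward, one may show the painted face; the top edge is always up
- panel2_mid (a point): centre of a sample panel (may be absent) 8 mm thick (its x), 60 mm wide (y), 90 mm high (z, bottom edge to top edge), 0.07 to 0.12 kg. Its +x face is painted, blue with a small white label near the bottom edge; its -x face is bare brown board. On the stand most show the bare face outward, one may show the painted face; the top edge is always up
- panel3_mid (a point): centre of a sample panel (may be absent) 8 mm thick (its x), 60 mm wide (y), 90 mm high (z, bottom edge to top edge), 0.07 to 0.12 kg. Its +x face is painted, blue with a small white label near the bottom edge; its -x face is bare brown board. On the stand most show the bare face outward, one may show the painted face; the top edge is always up
Mind the look-alikes: they are no part of the job. Leave any orange or pink look-alike of the part that bears panel3_mid alone.

How it is judged:
On the way, in this order (a step that is already met when the one before it is completed fails the run):
1. the lid stands on the mat (horizontal distance between lid_plug and mat below 0.07 m and height (world z) of lid_plug below 0.015 m and angle between lid_plug's own z axis and vertical below 0.15 rad and contact force between the fingers and lid below 0.5 N), for 0.2 s.
2. every panel present stands in a slot, painted face to the front (((distance between panel0_mid and slot0 below 0.06 m and horizontal distance between panel0_mid and slot0 below 0.012 m) or (distance between panel0_mid and slot1 below 0.06 m and horizontal distance between panel0_mid and slot1 below 0.012 m) or (distance between panel0_mid and slot2 below 0.06 m and horizontal distance between panel0_mid and slot2 below 0.012 m) or (distance between panel0_mid and slot3 below 0.06 m and horizontal distance between panel0_mid and slot3 below 0.012 m)) and z of each of panel0_mid, panel1_mid, panel2_mid, panel3_mid in the frame of carrier below 0.0605 m and angle between each of panel0_mid, panel1_mid, panel2_mid, panel3_mid's own z axis and vertical below 0.2 rad and x of carrier_front in the frame of panel0_mid above 0.02 m and ((distance between panel1_mid and slot0 below 0.06 m and horizontal distance between panel1_mid and slot0 below 0.012 m) or (distance between panel1_mid and slot1 below 0.06 m and horizontal distance between panel1_mid and slot1 below 0.012 m) or (distance between panel1_mid and slot2 below 0.06 m and horizontal distance between panel1_mid and slot2 below 0.012 m) or (distance between panel1_mid and slot3 below 0.06 m and horizontal distance between panel1_mid and slot3 below 0.012 m)) and x of carrier_front in the frame of panel1_mid above 0.02 m and ((distance between panel2_mid and slot0 below 0.06 m and horizontal distance between panel2_mid and slot0 below 0.012 m) or (distance between panel2_mid and slot1 below 0.06 m and horizontal distance between panel2_mid and slot1 below 0.012 m) or (distance between panel2_mid and slot2 below 0.06 m and horizontal distance between panel2_mid and slot2 below 0.012 m) or (distance between panel2_mid and slot3 below 0.06 m and horizontal distance between panel2_mid and slot3 below 0.012 m)) and x of carrier_front in the frame of panel2_mid above 0.02 m and ((distance between panel3_mid and slot0 below 0.06 m and horizontal distance between panel3_mid and slot0 below 0.012 m) or (distance between panel3_mid and slot1 below 0.06 m and horizontal distance between panel3_mid and slot1 below 0.012 m) or (distance between panel3_mid and slot2 below 0.06 m and horizontal distance between panel3_mid and slot2 below 0.012 m) or (distance between panel3_mid and slot3 below 0.06 m and horizontal distance between panel3_mid and slot3 below 0.012 m)) and x of carrier_front in the frame of panel3_mid above 0.02 m), for 0.3 s.
3. the lid is in the hub and twisted tight, square over the panels (all of step 2 and value of joint pad above 0.003 m and horizontal distance between lid_handle and carrier_hub below 0.008 m and angle between lid_handle's own z axis and vertical below 0.08 rad and angle between the y axis of lid_handle and the y axis of carrier, either way round below 0.3 rad), for 0.3 s.
At the end, for the whole second after the job is handed in: Every panel present is home in a slot (centre within 12 mm sideways, at most 3.5 mm high, leaning under 0.2 rad), painted face to the front; the lid is in the hub (within 8 mm, tilt under 0.08 rad), square within 0.3 rad, its ramps holding the pad pressed over 3 mm; all at rest (all of step 3 and linear speed of each of lid, panel0, panel1, panel2, panel3 below 0.01 m/s); the robot touches nothing.
It fails at once if the bystander tin is shifted by more than 30 mm or tipped over (distance of tin from where it was at the start of the episode above 0.03 m or angle between tin's own z axis and vertical above 0.4 rad).
It fails at once if the bystander bottle is shifted by more than 30 mm or tipped over (distance of bottle from where it was at the start of the episode above 0.03 m or angle between bottle's own z axis and vertical above 0.4 rad).
It fails at once if the bystander tin2 is shifted by more than 30 mm or tipped over (distance of tin2 from where it was at the start of the episode above 0.03 m or angle between tin2's own z axis and vertical above 0.4 rad).
Of panel0, panel1, panel2, panel3 only 3 to 4 are there at a start; the rules pass over those that are not, and their reading is None.
At some moment in a run one of lid may be knocked a few centimetres aside while the robot is not near it.
It also fails if it takes over 208 s, if anything falls off the work surface, if the arm or the gripper's body presses on something with over 40 N, if the wrist force passes 120 N, or if a joint passes its speed limit or range.

## Robot

A 6-joint arm with a two-finger parallel gripper is mounted at the origin on the work surface. World frame = base frame: x ahead of the robot, y to its left, z up, the work surface at z = 0. Lengths are in m, angles in rad, forces in N, time in s.
With the tool pointing down it reaches from about 0.275 to 0.85 m from the base axis. Payload 5.2 kg.
Tool frame: the origin (TCP) lies at the centre of the arm's flange, where the gripper is bolted on; the fingertips stand 173 mm ahead of it and the grasp point (between the pads) lies 155 mm ahead of it; z points along the fingers, y is the line along which they close (so a half turn about z gives the same grasp; the last joint's range is limited). The gripper opens to 85 mm and grips with 20 to 120 N. Pads are 22 mm wide; open, the fingers measure 114 mm over their backs; the gripper's body (76 mm by 85 mm) begins 54 mm behind the grasp point. The pads swing forward as they close: fully open they stand 13 mm farther back than shut.
Start: joints at [-1.449, 0.259, 1.535, -0, 1.348, -0.203], TCP at [0.176, -0.521, 0.405] pointing down, gripper open.
Joint ranges: [-3.14, 3.14], [-0.91, 2.08], [0.19, 2.58], [-1.22, 4.36], [0.22, 2.71], [-3.12, 3.12]. Speed limits (rad/s): [2.57, 2.57, 3.14, 3.14, 3.14, 3.14].

## Interface

Orientations are given as a unit quaternion [w, x, y, z].
In Python, from workcell import manip, imaging, spotter gives the robot as it stands. The module is installed in compiled form; this text tells all that it offers.
- The arm moves only by the shell command python3 -m handwheel 'ROWS'. ROWS is JSON, a list of rows, each an object with "linear": the shift along the tool's x, y, z in mm, a list of three; "twist": the turn about the tool's z in rad; "fingers": the opening, from -1 (shut) to 1 (fully open), so that 0 is half open. A call has exactly 10 rows; each row is the pose to reach, as a shift and turn from the pose commanded when the call began, along the tool's axes at that moment; what a row does not reach only later rows make up. A row lasts 1/8 s, in which the tool goes at most 62.5 mm and 10.7 degrees, less where a joint would pass 70% of its speed; a pose out of reach is approached as far as the arm can. A call with a gripper value outside its range is refused whole. The fingers move at their own pace and stop on an object; the grip force is fixed at half the most. Time passes only in rows, so rows that repeat a pose let the fingers close, or fill a call up. It gives the time, the measured TCP pose, the force, the opening and the grip force at its end, in the units of the state.
- manip.sense(): the state, without advancing time (a new reading comes with each control period).
- imaging.read_camera(name): name is "scene" or "top" or "wrist"; returns a dict with "img" (420x560x3 uint8, red, green, blue), "depth" (420x560 float32, m along the optical axis (not along the pixel's ray), 0 where there is no reading), "fx", "fy", "cx", "cy" (pixels), "k1" (the pictures are not rectified: a ray, as slopes to the right and down, at radius r is drawn at 1 + k1 r^2 times it, then the intrinsics apply), "R" (3x3) and "t" (3): a world point X has camera coordinates R X + t. Camera axes: x right, y down, z forward; pixel columns grow to the right and rows downward; lengths in m; the calibration is good to about 2 mm. A picture is of the moment at which its call begins.
- manip.hand_in(): hands the job in; it is judged then, once.
Trained networks look in a picture, given as the dict that the camera call returned (one of the last four; its "shot" number tells which), for a name from the list of things; names that differ only in an ending like _2 or _b are one class to them, and where a whole thing is asked for, a point or a joint stands for the part that bears it (a point fixed in the world has none). Each returns a list of dicts, best first, with "score" (0 to 1); they miss things now and then, are a little off and sometimes report something else, mostly with a low value. They report only what shows in the picture. A call takes as long as a camera call. They do not tell look-alikes from the thing itself.
- spotter.outline_of(picture, query): "region" (420x560 bool, what is visible of it) and "uv" ([column, row] in pixels, amid what is visible of it).
The state is a dict: "t": time; "qpos": joint angles; "qd": joint speeds; "tau": joint torques, N m; "ee_pos": TCP position; "tool_rot": TCP orientation; "ft_force": force on the tool from outside, world axes, zero at the start; "moment": the same for the moment, N m; "opening": opening from 0.0 (shut) to 1.0 (fully open); "grip_force": force on a finger pad.
Only numpy, scipy, OpenCV 4.12 (cv2) and the standard library are available. Lean on these libraries where they do the work, as an engineer would, in place of code of your own. Each camera call takes 0.05 s, during which the arm holds its last target. There are 200 camera calls.

## Working session

There is one attempt and no reset: what is moved stays moved. The work goes in short steps, Python scripts to look and compute and a shell command to move; the robot and the scene stay as the last step left them, time stands still between calls to the robot, and variables do not carry over. Pictures are saved under pics/ and viewed, at most 14 in all, crops included, and the job is handed in when it is done.

```bash
mkdir -p pics; cat > h.py <<'E'
import numpy as np, cv2, json
from workcell import manip, imaging, spotter
def pts(p, mask=None):
    """world points for every pixel (HxWx3), nan where no depth"""
    h,w=p["depth"].shape
    u,v=np.meshgrid(np.arange(w),np.arange(h))
    K=np.array([[p["fx"],0,p["cx"]],[0,p["fy"],p["cy"]],[0,0,1]])
    uv=np.stack([u,v],-1).reshape(-1,1,2).astype(np.float64)
    n=cv2.undistortPointsIter(uv,K,np.array([p["k1"],0,0,0.]),None,None,(3,50,1e-10)).reshape(h,w,2)
    d=p["depth"].astype(float); d=np.where(d>0,d,np.nan)
    X=np.concatenate([n*d[...,None],d[...,None]],-1)
    return (X-p["t"])@p["R"]
def proj(p,X):
    c=np.asarray(p["R"])@np.asarray(X)+p["t"]; x,y=c[:2]/c[2]; f=1+p["k1"]*(x*x+y*y)
    return p["fx"]*x*f+p["cx"],p["fy"]*y*f+p["cy"]
def save(p,name,crop=None,s=1):
    im=p["img"][...,::-1]
    if crop: a,b,c,d=crop; im=im[b:d,a:c]
    cv2.imwrite("pics/"+name,cv2.resize(im,None,fx=s,fy=s,interpolation=cv2.INTER_CUBIC))
E
python3 - <<'E'
from h import *
s=manip.sense(); print(s)
ims=[]
for n in("scene","top"):
    p=imaging.read_camera(n); W=pts(p); save(p,n+"0.png",None,1.4)
    print(n,p["fx"],p["k1"],"cam",-np.array(p["R"]).T@p["t"])
    for q in["stand","carrier","lid_handle","mat","tin","bottle","tin2","panel3_mid","slot0"]:
        for r in spotter.outline_of(p,q)[:6]:
            m=r["region"]; P=W[m]; P=P[~np.isnan(P[:,0])]
            print(q,round(r["score"],2),np.round(r["uv"]),m.sum(),np.round(np.median(P,0),3) if len(P) else 0, np.round(np.percentile(P,[2,98],axis=0),3).tolist() if len(P) else 0)
E
```

```text
{'t': 0.0, 'qpos': array([-1.44883923e+00,  2.59370045e-01,  1.53612173e+00, -1.16579698e-05,
        1.34796886e+00, -2.02801796e-01]), 'qd': array([ 1.03366651e-04,  2.23804037e-04, -1.33086238e-03,  1.47645732e-03,
        1.11119626e-04, -5.41656181e-05]), 'tau': array([ 1.91884945e-03, -4.46027148e+01, -2.90572411e+01, -1.07128724e-04,
        1.16037339e-02, -1.56687020e-05]), 'ee_pos': array([ 0.17548637, -0.52102248,  0.40384431]), 'tool_rot': array([-9.33457844e-04,  9.86844760e-01,  1.61668014e-01,  3.20648111e-05]), 'ft_force': array([-0.20108741, -0.24851404,  0.57614003]), 'moment': array([ 0.01417601, -0.00109462, -0.03502996]), 'grip_force': 0.0, 'opening': 1.0004553198587252}
scene 530.9822980571167 -0.17772017073205956 cam [ 1.54306094 -0.34234919  0.98886224]
stand 0.81 [298. 216.] 2535 [0.499 0.172 0.01 ] [[0.448, 0.012, 0.003], [0.539, 0.322, 0.066]]
carrier 0.95 [157. 261.] 3839 [ 0.557 -0.249  0.029] [[0.471, -0.362, 0.005], [0.594, -0.123, 0.096]]
lid_handle 0.62 [152. 232.] 1900 [ 0.525 -0.244  0.116] [[0.474, -0.33, 0.083], [0.562, -0.157, 0.151]]
mat 0.69 [1
[... 2893 characters left out ...]
1]]
panel3_mid 0.92 [174. 237.] 581 [0.492 0.443 0.008] [[0.448, 0.41, 0.0], [0.535, 0.478, 0.014]]
panel3_mid 0.92 [340. 287.] 585 [ 0.343 -0.067  0.009] [[0.301, -0.094, 0.002], [0.385, -0.037, 0.015]]
panel3_mid 0.89 [271. 242.] 368 [0.474 0.134 0.072] [[0.446, 0.105, 0.008], [0.498, 0.163, 0.105]]
panel3_mid 0.71 [251. 299.] 624 [0.301 0.2   0.008] [[0.255, 0.166, -0.0], [0.348, 0.236, 0.015]]
panel3_mid 0.54 [218. 244.] 357 [0.467 0.286 0.073] [[0.444, 0.258, 0.029], [0.493, 0.313, 0.105]]
panel3_mid 0.37 [259. 189.] 2698 [0.643 0.17  0.002] [[0.565, 0.093, -0.005], [0.722, 0.246, 0.008]]
slot0 0.79 [370. 232.] 2001 [ 0.51  -0.198  0.014] [[0.444, -0.358, 0.006], [0.591, -0.122, 0.045]]
```

View pics/scene0.png

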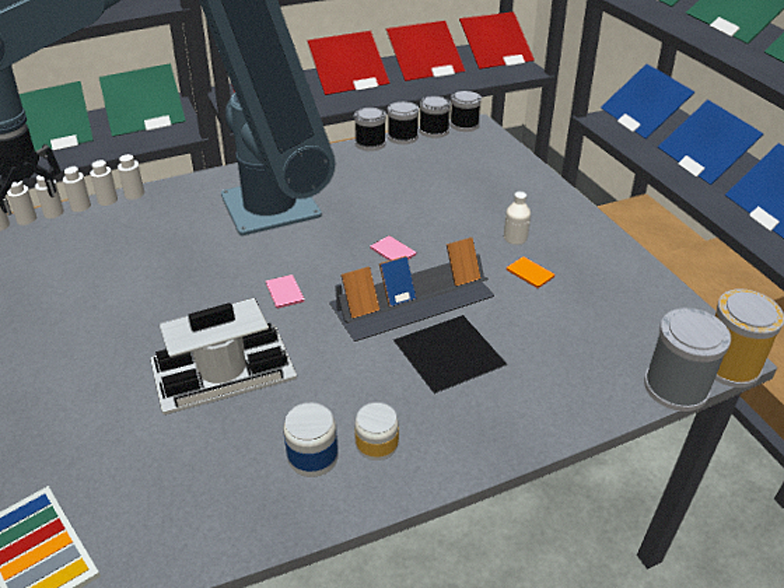

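View pics/top0.png

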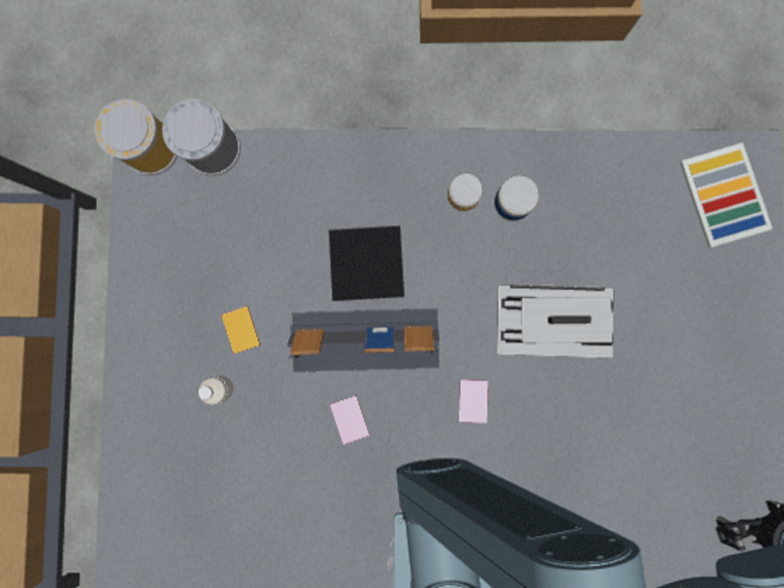

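Scene: three panels on the stand: brown (362,292), blue with label (398,282), brown (463,262); pink pieces (393,248), (285,290) and orange (530,271) lie flat on the bench and are look-alikes to leave alone. Carrier at (222,350) with its label strip on the far (+x) side, lid on top; mat (450,352); tins (310,440), (376,430); bottle (517,220).

```bash
cat > m.py <<'E'
from h import *
def rect(P): 
    (c,s,a)=cv2.minAreaRect((P[:,:2]*1000).astype(np.float32)); 
    if s[0]>s[1]: s=s[::-1]; a-=90   # a: angle of x-like (short) axis from world x
    a=(a+90)%180-90
    return np.round(c,1),np.round(s,1),round(a,1)
def clean(P):
    m=np.abs(P-np.median(P,0)); return P
E
python3 - <<'E'
from m import *
for n in("top","scene"):
    p=imaging.read_camera(n); W=pts(p); x,y,z=W[...,0],W[...,1],W[...,2]
    g=p["img"].astype(int)
    C=(x>.42)&(x<.62)&(y>-.4)&(y<-.1)
    def go(name,m):
        m=cv2.morphologyEx(m.astype(np.uint8),cv2.MORPH_OPEN,np.ones((3,3)))>0
        P=W[m]; print(n,name,len(P),rect(P) if len(P) else 0,np.round(P.mean(0)*1000,1) if len(P) else 0)
    go("plate",C&(z>.108)&(z<.125)); go("handle",C&(z>.143)&(z<.16))
    go("base",C&(z>.007)&(z<.018)); go("carrier all",C&(z>.007))
    go("mat",(x>.55)&(x<.74)&(y>.07)&(y<.27)&(g.sum(-1)<90))
    S=(x>.39)&(x<.56)&(y>0)&(y<.34)
    go("stand",S&(z>.004)&(z<.1)&(g.max(-1)<120))
    br=(g[...,0]-g[...,2]>40); bl=(g[...,2]-g[...,0]>40)
    go("brA",S&br&(y<.1));go("brB",S&br&(y>.2));go("blue",S&bl)
    go("brA top",S&br&(y<.1)&(z>.095));go("brB top",S&br&(y>.2)&(z>.095));
    for nm,m in(("A",S&br&(y<.1)&(z>.03)),("B",S&br&(y>.2)&(z>.03)),("blue",S&bl&(z>.03))):
        P=W[m]; 
        if len(P)>20:
            c=P.mean(0); u,s,v=np.linalg.svd(P-c); nn=v[2]*np.sign(v[2][2]); print("  n",nm,np.round(nn,3),"tilt",np.degrees(np.arcsin(nn[2])).round(1),"yaw",np.degrees(np.arctan2(nn[1],nn[0])).round(1),np.round(c*1000,1), "zmax",np.percentile(P[:,2],98).round(4))
E
```

```text
top plate 1801 (array([ 517.1, -243.9]), array([ 89.2, 181.4]), 1.8) [ 516.7 -243.   114.6]
top handle 168 (array([ 517.7, -242.7]), array([14. , 78.2]), 0.4) [ 517.6 -242.2  148.7]
top base 1260 (array([ 515.7, -243.6]), array([146.9, 249.9]), -1.6) [ 502.9 -215.8   12.4]
top carrier all 4040 (array([ 517.8, -243.4]), array([151.1, 249.7]), -1.2) [ 516.2 -230.4   68.1]
top mat 0 0 0
top stand 2238 (array([472.1, 170.1]), array([129.4, 319.8]), 2.4) [475.7 168.4  27.8]
top brA 346 (array([475.8,  53.1]), array([51.5, 58.3]), 0.6) [476.3  53.4  72.5]
top brB 354 (array([467.1, 286.6]), array([53.5, 60.2]), 3.9) [467.2 287.   71.8]
top blue 233 (array([477.5, 135.6]), array([41.1, 55.4]), 1.3) [474.8 135.7  72. ]
top brA top 78 (array([457.7,  51.8]), array([11.4, 54.3]), 0.7) [458.3  51.1 101.2]
top brB top 81 (array([449.5, 286.5]), array([11.3, 55.6]), 0.7) [448.9 285.7 101.2]
  n A [0.852 0.033 0.523] tilt 31.5 yaw 2.2 [476.3  53.9  72.9] zmax 0.1049
  n B [0.852 0.07  0.519] tilt 31.3 yaw 4.7 [466.9 287.   72.7] zmax 0.1052
  n blue [0.869 0.035 0.493] tilt 29.5 yaw 2.3 [474.7 135
[... 465 characters left out ...]
[127.7, 334.1]), -8.6) [496.6 160.4  24. ]
scene brA 660 (array([477.4,  56.3]), array([55.2, 66.2]), 2.1) [479.5  53.7  66.7]
scene brB 570 (array([468.9, 287.5]), array([56.3, 64.4]), 2.6) [470.2 288.   67. ]
scene blue 492 (array([476. , 135.6]), array([46.3, 59.4]), 5.4) [473.9 135.9  71.6]
scene brA top 66 (array([457.3,  49.1]), array([14.6, 46.7]), 0.5) [459.8  48.5 101.6]
scene brB top 71 (array([448.8, 288.8]), array([15.3, 60.2]), 5.0) [450.8 287.2 100.9]
  n A [0.866 0.056 0.498] tilt 29.8 yaw 3.7 [478.8  53.8  68.1] zmax 0.1058
  n B [0.861 0.043 0.507] tilt 30.5 yaw 2.8 [469.5 287.9  68.4] zmax 0.1042
  n blue [0.866 0.048 0.497] tilt 29.8 yaw 3.2 [474.2 136.4  71. ] zmax 0.1036
```

```bash
cat > go.py <<'E'
# usage: go.py x y z phi_deg (mm, world; phi = heading of tool x) -> tool-axis shift and twist from the present pose
import sys,numpy as np
from workcell import manip
from scipy.spatial.transform import Rotation as R
s=manip.sense(); T=R.from_quat(s["tool_rot"],scalar_first=True).as_matrix(); ph=np.degrees(np.arctan2(T[1,0],T[0,0]))
e=s["ee_pos"]*1000
print("t",round(s["t"],2),"tcp",e.round(1),"phi",ph.round(2),"q1,q6",np.degrees(s["qpos"][[0,5]]).round(),"open",round(s["opening"],3),"grip",round(s["grip_force"],1),"F",np.round(s["ft_force"],1),"M",np.round(s["moment"],2))
if len(sys.argv)>4:
    t=np.array(sys.argv[1:5],float); d=T.T@(t[:3]-e); dp=(t[3]-ph+180)%360-180
    print("linear",d.round(1),"twist",np.radians(-dp).round(3))
E
python3 go.py 517.3 -243.2 345 91
```

```text
t 1.1 tcp [ 175.5 -521.2  404.7] phi 18.61 q1,q6 [-83. -12.] open 1.003 grip 0.0 F [ 0.5 -0.8 -0.2] M [-0.04  0.03 -0.02]
linear [ 412.6 -154.4   59.7] twist -1.263
```

```bash
python3 -m handwheel '[{"linear":[412,-154,60],"twist":-1.263,"fingers":1},{"linear":[412,-154,60],"twist":-1.263,"fingers":1},{"linear":[412,-154,60],"twist":-1.263,"fingers":1},{"linear":[412,-154,60],"twist":-1.263,"fingers":1},{"linear":[412,-154,60],"twist":-1.263,"fingers":1},{"linear":[412,-154,60],"twist":-1.263,"fingers":1},{"linear":[412,-154,60],"twist":-1.263,"fingers":1},{"linear":[412,-154,60],"twist":-1.263,"fingers":1},{"linear":[412,-154,60],"twist":-1.263,"fingers":1},{"linear":[412,-154,60],"twist":-1.263,"fingers":1}]'; python3 go.py 517.3 -243.2 292 91
python3 - <<'E'
from m import *
p=imaging.read_camera("wrist"); W=pts(p); save(p,"w1.png",None,1.2); z=W[...,2]
m=(z>.143)&(z<.16); m=cv2.morphologyEx(m.astype(np.uint8),cv2.MORPH_OPEN,np.ones((3,3)))>0; print("handle",m.sum(),rect(W[m]) if m.any() else 0)
m=(z>.108)&(z<.125); m=cv2.morphologyEx(m.astype(np.uint8),cv2.MORPH_OPEN,np.ones((3,3)))>0; print("plate",m.sum(),rect(W[m]) if m.any() else 0, np.nanmedian(z[m]))
E
```

```text
t: 2.35
ee_pos: [0.516, -0.2449, 0.3449]
tool_rot: [0.0, 0.702, 0.712, -0.0]
ft_force: [0.3, -0.3, 0.2]
opening: 0.997
grip_force: 0.0
t 2.35 tcp [ 516.  -244.9  344.9] phi 90.85 q1,q6 [-37. -37.] open 0.997 grip 0.0 F [ 0.3 -0.3  0.2] M [ 0.02  0.   -0.04]
linear [ 1.7  1.3 52.9] twist -0.003
handle 4734 (array([ 519.7, -243.9]), array([16.1, 80.2]), 1.0)
plate 40112 (array([ 519.8, -244.2]), array([ 90.6, 180.4]), 1.1) 0.1146519557320131
```

View pics/w1.png

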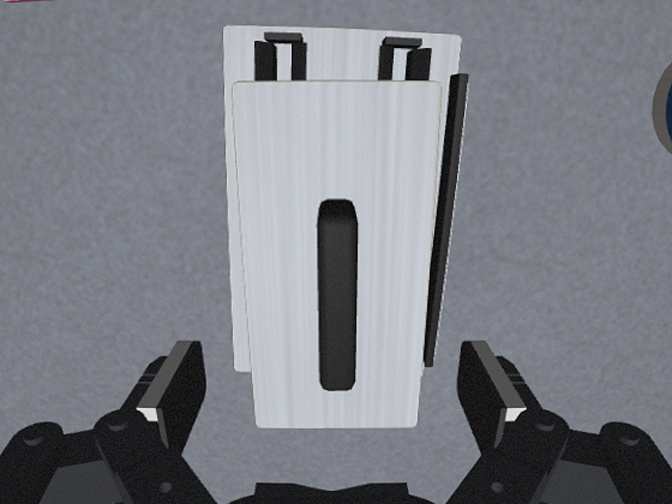

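The wrist view shows the handle bar at (337,295) of the crop, midway between the pads, plate square to the tool. Descend and grip.

```bash
python3 -m handwheel '[{"linear":[1,2,0],"twist":0,"fingers":1},{"linear":[1,2,28],"twist":0,"fingers":1},{"linear":[1,2,53],"twist":0,"fingers":1},{"linear":[1,2,53],"twist":0,"fingers":-1},{"linear":[1,2,53],"twist":0,"fingers":-1},{"linear":[1,2,53],"twist":0,"fingers":-1},{"linear":[1,2,53],"twist":0,"fingers":-1},{"linear":[1,2,53],"twist":0,"fingers":-1},{"linear":[1,2,53],"twist":0,"fingers":-1},{"linear":[1,2,53],"twist":0,"fingers":-1}]'; python3 go.py 518 -243.5 292 163
```

```text
t: 3.65
ee_pos: [0.5189, -0.243, 0.2927]
tool_rot: [0.001, 0.701, 0.713, -0.0]
ft_force: [-2.4, -0.1, 5.7]
opening: 0.18
grip_force: 60.0
t 3.65 tcp [ 518.9 -243.   292.7] phi 90.98 q1,q6 [-36. -37.] open 0.18 grip 60.0 F [-2.4 -0.1  5.7] M [-0.07  0.34 -0.04]
linear [-0.5 -0.9  0.7] twist -1.257
```

```bash
python3 -m handwheel '[{"linear":[0,0,0],"twist":-0.16,"fingers":-1},{"linear":[0,0,0],"twist":-0.32,"fingers":-1},{"linear":[0,0,-0.5],"twist":-0.48,"fingers":-1},{"linear":[0,0,-1],"twist":-0.64,"fingers":-1},{"linear":[0,0,-1.5],"twist":-0.8,"fingers":-1},{"linear":[0,0,-2],"twist":-0.96,"fingers":-1},{"linear":[0,0,-2.5],"twist":-1.12,"fingers":-1},{"linear":[0,0,-3],"twist":-1.26,"fingers":-1},{"linear":[0,0,-3],"twist":-1.26,"fingers":-1},{"linear":[0,0,-3],"twist":-1.26,"fingers":-1}]'; python3 go.py 518 -243.5 400 163
```

```text
t: 4.9
ee_pos: [0.5193, -0.2428, 0.2951]
tool_rot: [0.001, 0.148, 0.989, -0.0]
ft_force: [2.8, 0.9, 1.5]
opening: 0.173
grip_force: 59.5
t 4.9 tcp [ 519.3 -242.8  295.1] phi 163.01 q1,q6 [ -36. -109.] open 0.173 grip 59.5 F [2.8 0.9 1.5] M [ 0.18 -0.58 -0.  ]
linear [   0.8   -1.  -104.9] twist 0.0
```

```bash
python3 -m handwheel '[{"linear":[0,0,-4],"twist":0,"fingers":-1},{"linear":[0,0,-10],"twist":0,"fingers":-1},{"linear":[0,0,-18],"twist":0,"fingers":-1},{"linear":[0,0,-30],"twist":0,"fingers":-1},{"linear":[0,0,-50],"twist":0,"fingers":-1},{"linear":[0,0,-80],"twist":0,"fingers":-1},{"linear":[0,0,-110],"twist":0,"fingers":-1},{"linear":[0,0,-110],"twist":0,"fingers":-1},{"linear":[0,0,-110],"twist":0,"fingers":-1},{"linear":[0,0,-110],"twist":0,"fingers":-1}]'; python3 go.py 642 170 405 163; python3 go.py 642 170 240 100;
python3 - <<'E'
from m import *
p=imaging.read_camera("top"); W=pts(p); g=p["img"].astype(int); x,y,z=np.moveaxis(W,-1,0)
m=(x>.55)&(x<.74)&(y>.07)&(y<.27)&(g.sum(-1)<150)&(z<.015); m=cv2.morphologyEx(m.astype(np.uint8),cv2.MORPH_OPEN,np.ones((3,3)))>0
print(rect(W[m]))
E
```

```text
t: 6.15
ee_pos: [0.5184, -0.2425, 0.403]
tool_rot: [-0.001, 0.146, 0.989, 0.001]
ft_force: [0.3, 0.1, -5.5]
opening: 0.174
grip_force: 59.0
t 6.15 tcp [ 518.4 -242.5  403. ] phi 163.16 q1,q6 [ -36. -109.] open 0.174 grip 59.0 F [ 0.3  0.1 -5.5] M [ 0.04 -0.02  0.02]
linear [  1.2 430.6  -1.6] twist 0.003
t 6.15 tcp [ 518.4 -242.5  403. ] phi 163.16 q1,q6 [ -36. -109.] open 0.174 grip 59.0 F [ 0.3  0.1 -5.5] M [ 0.04 -0.02  0.02]
linear [  0.7 430.4 163.4] twist 1.102
(array([641.2, 170. ]), array([155. , 155.3]), 3.5)
```

```bash
python3 -m handwheel '[{"linear":[1,430,0],"twist":1.1,"fingers":-1},{"linear":[1,430,0],"twist":1.1,"fingers":-1},{"linear":[1,430,0],"twist":1.1,"fingers":-1},{"linear":[1,430,0],"twist":1.1,"fingers":-1},{"linear":[1,430,0],"twist":1.1,"fingers":-1},{"linear":[1,430,0],"twist":1.1,"fingers":-1},{"linear":[1,430,0],"twist":1.1,"fingers":-1},{"linear":[1,430,0],"twist":1.1,"fingers":-1},{"linear":[1,430,30],"twist":1.1,"fingers":-1},{"linear":[1,430,80],"twist":1.1,"fingers":-1}]'; python3 go.py 642 170 231 100
```

```text
t: 7.45
ee_pos: [0.6431, 0.1692, 0.3251]
tool_rot: [0.002, 0.641, 0.767, 0.001]
ft_force: [0.5, -0.9, -6.1]
opening: 0.178
grip_force: 60.5
t 7.45 tcp [643.1 169.2 325.1] phi 100.21 q1,q6 [ 5. -5.] open 0.178 grip 60.5 F [ 0.5 -0.9 -6.1] M [ 0.   -0.04  0.02]
linear [ 1.1 -1.3 94.1] twist 0.004
```

```bash
python3 -m handwheel '[{"linear":[0,0,40],"twist":0,"fingers":-1},{"linear":[0,0,70],"twist":0,"fingers":-1},{"linear":[0,0,85],"twist":0,"fingers":-1},{"linear":[0,0,90],"twist":0,"fingers":-1},{"linear":[0,0,92],"twist":0,"fingers":-1},{"linear":[0,0,94],"twist":0,"fingers":-1},{"linear":[0,0,94],"twist":0,"fingers":-1},{"linear":[0,0,94],"twist":0,"fingers":0},{"linear":[0,0,94],"twist":0,"fingers":1},{"linear":[0,0,94],"twist":0,"fingers":1}]'; python3 go.py
```

```text
t: 8.7
ee_pos: [0.6427, 0.1691, 0.2316]
tool_rot: [0.001, 0.642, 0.767, 0.001]
ft_force: [-0.5, -0.3, 0.4]
opening: 0.806
grip_force: 0.0
t 8.7 tcp [642.7 169.1 231.6] phi 100.14 q1,q6 [ 5. -5.] open 0.806 grip 0.0 F [-0.5 -0.3  0.4] M [ 0.01 -0.04  0.03]
```

```bash
python3 go.py 462 53 345 92.3; python3 -m handwheel '[{"linear":[0,0,-50],"twist":0,"fingers":1},{"linear":[0,0,-100],"twist":0,"fingers":1},{"linear":[-81,-199,-113],"twist":0.137,"fingers":1},{"linear":[-81,-199,-113],"twist":0.137,"fingers":1},{"linear":[-81,-199,-113],"twist":0.137,"fingers":1},{"linear":[-81,-199,-113],"twist":0.137,"fingers":1},{"linear":[-81,-199,-113],"twist":0.137,"fingers":1},{"linear":[-81,-199,-113],"twist":0.137,"fingers":1},{"linear":[-81,-199,-113],"twist":0.137,"fingers":1},{"linear":[-81,-199,-113],"twist":0.137,"fingers":1}]'; python3 go.py 462 53 345 92.3
cat > look.py <<'E'
from m import *
import sys
p=imaging.read_camera(sys.argv[1]); W=pts(p); save(p,sys.argv[2],None,1.2); x,y,z=np.moveaxis(W,-1,0); g=p["img"].astype(int)
br=(g[...,0]-g[...,2]>40); bl=(g[...,2]-g[...,0]>40); S=(x>.42)&(x<.52)&(y>0)&(y<.34)&(z>.03)
for nm,m in(("A",S&br&(y<.095)),("blue",S&bl&(y>.09)&(y<.18)),("B",S&br&(y>.2))):
    if m.sum()<60: continue
    P=W[m]; zt=np.percentile(P[:,2],99.5)
    f=np.linalg.lstsq(np.c_[P[:,1:],np.ones(len(P))],P[:,0],rcond=None)[0]; yc=(np.percentile(P[:,1],1)+np.percentile(P[:,1],99))/2
    print(nm,m.sum(),"ztop",zt.round(4),"yc",yc.round(4),"dx/dy,dx/dz",f[:2].round(3),"x at z=.10:",(f@[yc,.10,1]).round(4),"x at z=.075:",(f@[yc,.075,1]).round(4))
E
python3 look.py wrist w2.png; python3 look.py top t2.png
```

```text
t 8.7 tcp [642.7 169.1 231.6] phi 100.14 q1,q6 [ 5. -5.] open 0.806 grip 0.0 F [-0.5 -0.3  0.4] M [ 0.01 -0.04  0.03]
linear [ -82.5 -198.1 -113.7] twist 0.137
t: 9.95
ee_pos: [0.4614, 0.0547, 0.3434]
tool_rot: [-0.0, 0.693, 0.721, -0.0]
ft_force: [-0.8, 0.3, 0.2]
opening: 1.001
grip_force: 0.0
t 9.95 tcp [461.4  54.7 343.4] phi 92.34 q1,q6 [-7. -9.] open 1.001 grip 0.0 F [-0.8  0.3  0.2] M [0.   0.01 0.01]
linear [-1.7  0.5 -1.6] twist 0.001
A 5752 ztop 0.1046 yc 0.054 dx/dy,dx/dz [-0.048 -0.61 ] x at z=.10: 0.4618 x at z=.075: 0.4771
blue 5438 ztop 0.1043 yc 0.1351 dx/dy,dx/dz [-0.04 -0.58] x at z=.10: 0.4607 x at z=.075: 0.4753
blue 112 ztop 0.3069 yc 0.1502 dx/dy,dx/dz [-0.021 -0.091] x at z=.10: 0.472 x at z=.075: 0.4743
B 344 ztop 0.1077 yc 0.2872 dx/dy,dx/dz [-0.071 -0.587] x at z=.10: 0.451 x at z=.075: 0.4657
```

View pics/w2.png

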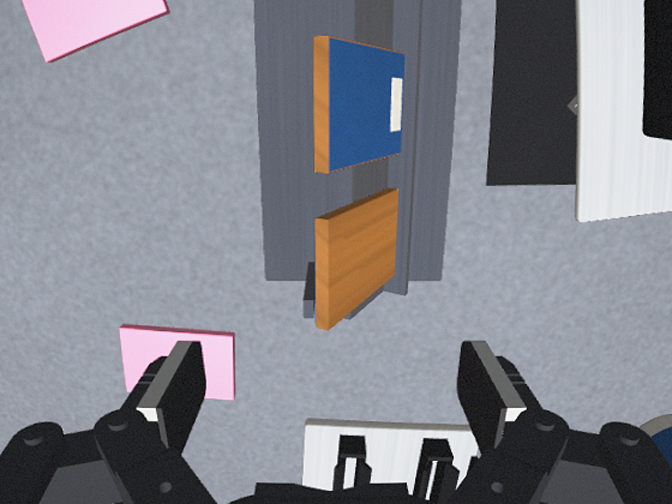

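Wrist view: bare panel A at (355,258), blue panel at (360,100), pink look-alikes at (95,25) and (178,362), which stay put. Lid stands on the mat at right. Going for A.

```bash
python3 -m handwheel '[{"linear":[-1,2,40],"twist":0,"fingers":1},{"linear":[-1,2,80],"twist":0,"fingers":1},{"linear":[-1,2,96],"twist":0,"fingers":0.3},{"linear":[-1,2,96],"twist":0,"fingers":-0.2},{"linear":[-1,2,96],"twist":0,"fingers":-0.2},{"linear":[-1,2,96],"twist":0,"fingers":-0.2},{"linear":[-1,2,96],"twist":0,"fingers":-0.4},{"linear":[-1,2,96],"twist":0,"fingers":-0.4},{"linear":[-1,2,96],"twist":0,"fingers":-0.4},{"linear":[-1,2,96],"twist":0,"fingers":-0.4}]'; python3 go.py 462 53 345 92.3
python3 - <<'E'
from h import *
p=imaging.read_camera("wrist"); save(p,"w3.png",None,1.2)
E
```

```text
t: 11.3
ee_pos: [0.4632, 0.0533, 0.2481]
tool_rot: [0.001, 0.693, 0.721, 0.0]
ft_force: [1.0, 0.2, 2.9]
opening: 0.298
grip_force: 1.3
t 11.3 tcp [463.2  53.3 248.1] phi 92.29 q1,q6 [-7. -9.] open 0.298 grip 1.3 F [1.  0.2 2.9] M [ 0.03 -0.29 -0.02]
linear [ -0.3  -1.1 -96.9] twist -0.0
```

View pics/w3.png

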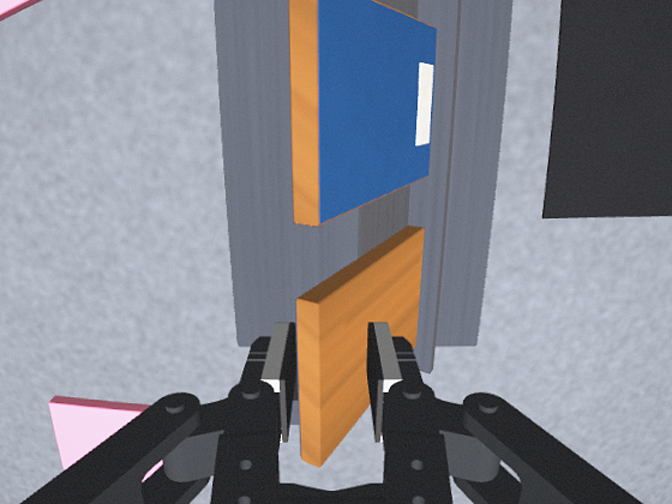

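Pads straddle A's free top as planned (panel edge at (310,380) between pads at (280,370) and (380,370)). Close while lifting and drawing forward so it swings upright.

```bash
python3 -m handwheel '[{"linear":[0,2,-1],"twist":0,"fingers":-1},{"linear":[0,6,-5],"twist":0,"fingers":-1},{"linear":[0,12,-10],"twist":0,"fingers":-1},{"linear":[0,18,-16],"twist":0,"fingers":-1},{"linear":[0,20,-24],"twist":0,"fingers":-1},{"linear":[0,20,-34],"twist":0,"fingers":-1},{"linear":[0,20,-50],"twist":0,"fingers":-1},{"linear":[0,20,-70],"twist":0,"fingers":-1},{"linear":[0,20,-90],"twist":0,"fingers":-1},{"linear":[0,20,-100],"twist":0,"fingers":-1}]'; python3 go.py
python3 - <<'E'
from m import *
p=imaging.read_camera("wrist"); save(p,"w4.png",None,1.2)
q=imaging.read_camera("scene"); u,v=map(int,proj(q,[.48,.055,.2])); save(q,"s4.png",(u-80,v-60,u+100,v+80),4)
E
```

```text
t: 12.6
ee_pos: [0.4826, 0.0542, 0.3481]
tool_rot: [-0.0, 0.693, 0.721, -0.0]
ft_force: [0.6, -0.2, -1.3]
opening: 0.078
grip_force: 58.4
t 12.6 tcp [482.6  54.2 348.1] phi 92.29 q1,q6 [-7. -9.] open 0.078 grip 58.4 F [ 0.6 -0.2 -1.3] M [-0.01 -0.06  0.02]
```

View pics/s4.png

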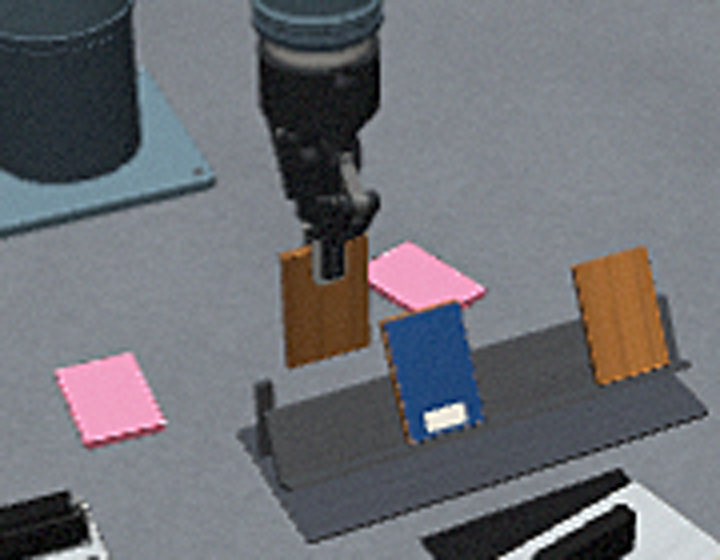

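The panel hangs upright in the grip (325,300), bare face still to +x. Now measure it in the grip, and the slots from the top view.

```bash
cat > held.py <<'E'
from m import *
q=imaging.read_camera("scene"); W=pts(q); s=manip.sense(); e=s["ee_pos"]; x,y,z=np.moveaxis(W,-1,0); g=q["img"].astype(int)
c=(abs(g[...,0]-g[...,2])>35)&(np.hypot(x-e[0],y-e[1])<.05)&(z<e[2]-.12)&(z>e[2]-.25)
c=cv2.morphologyEx(c.astype(np.uint8),cv2.MORPH_OPEN,np.ones((2,2)))>0
P=W[c]; cc=np.median(P,0); P=P[np.abs((P-cc)[:,0])<.03]
f=np.linalg.lstsq(np.c_[P[:,1:],np.ones(len(P))],P[:,0],rcond=None)[0]
zb,zt=np.percentile(P[:,2],[1,99]); yy=np.percentile(P[:,1],[2,98])
print("held: n",len(P),"col",g[c].mean(0).round(),"zbot",zb.round(4),"ztop",zt.round(4),"tcp-zbot",(e[2]-zb).round(4),"y-ytcp",(yy.mean()-e[1]).round(4),"w",np.ptp(yy).round(3),"lean dx/dz",f[1].round(3),"dx/dy",f[0].round(3),"face x at mid - xtcp",(f@[yy.mean(),(zb+zt)/2,1]-e[0]).round(4))
E
python3 held.py
python3 - <<'E'
from m import *
p=imaging.read_camera("top"); W=pts(p); save(p,"t4.png",(340,180,460,280),6); x,y,z=np.moveaxis(W,-1,0); g=p["img"].astype(int)
C=(x>.42)&(x<.62)&(y>-.4)&(y<-.1)
def R(m,k=3):
    m=cv2.morphologyEx(m.astype(np.uint8),cv2.MORPH_OPEN,np.ones((k,k)))>0; return rect(W[m]),m.sum()
print("base",R(C&(z>.006)));print("hub",R(C&(z>.085)&(z<.11)))
m=(C&(g.max(-1)<75)&(z>.004)&(z<.06)).astype(np.uint8)
n,l,st,ce=cv2.connectedComponentsWithStats(m)
for i in range(1,n):
    if st[i,4]>30: print("dark",st[i,4],ce[i].round(),rect(W[l==i]),np.nanmax(z[l==i]).round(3))
E
```

```text
base ((array([ 518.9, -243.2]), array([153.1, 250. ]), -1.1), np.int64(4060))
hub ((array([ 521.2, -244.1]), array([84.7, 93.1]), -12.9), np.int64(209))
dark 102 [371. 216.] (array([ 553.6, -163.8]), array([24.3, 73.2]), -0.9) 0.05
dark 96 [428. 218.] (array([ 549.6, -327.8]), array([24.3, 66.1]), 0.4) 0.05
dark 97 [371. 240.] (array([ 482.6, -160.9]), array([23.8, 73.4]), 0.5) 0.052
dark 86 [428. 242.] (array([ 478.3, -325.3]), array([23.7, 68.3]), 0.5) 0.05Traceback (most recent call last):
  File "held.py", line 7, in <module>
    zb,zt=np.percentile(P[:,2],[1,99]); yy=np.percentile(P[:,1],[2,98])
          ~~~~~~~~~~~~~^^^^^^^^^^^^^^^
    return _quantile_unchecked(
        a, q, axis, out, overwrite_input, method, keepdims, weights)
    return _ureduce(a,
                    func=_quantile_ureduce_func,
    ...<5 lines>...
                    overwrite_input=overwrite_input,
                    method=method)
    r = func(a, **kwargs)
    result = _quantile(arr,
                       quantiles=q,
    ...<2 lines>...
                       out=out,
                       weights=wgt)
    slices_having_nans = np.isnan(arr[-1, ...])
                                  ~~~^^^^^^^^^
IndexError: index -1 is out of bounds for axis 0 with size 0
```

View pics/t4.png

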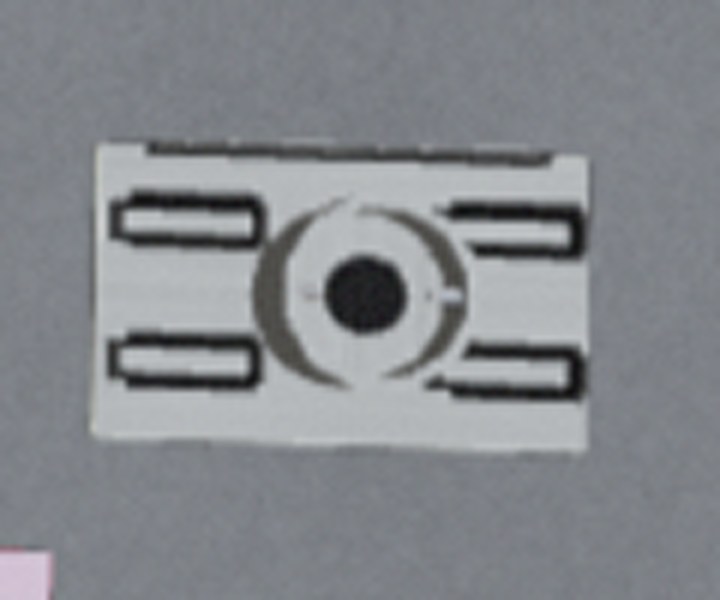

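```bash
sed -i 's/np.hypot(x-e\[0\],y-e\[1\])<.05/np.hypot(x-e[0],y-e[1])<.06/; s/^P=W\[c\];/print(c.sum());P=W[c];/; s/>35)/>25)/' held.py; python3 held.py 2>&1 | tail -3; python3 - <<'E'
from h import *
q=imaging.read_camera("scene"); W=pts(q); u,v=map(int,proj(q,manip.sense()["ee_pos"]-[0,0,.19])); print(u,v)
for k in(-10,0,5,10,15,20): print(k,q["img"][v+k,u],W[v+k,u].round(3))
E
```

```text
slices_having_nans = np.isnan(arr[-1, ...])
                                  ~~~^^^^^^^^^
IndexError: index -1 is out of bounds for axis 0 with size 0
256 182
-10 [48 48 48] [0.495 0.048 0.201]
0 [93 62 32] [0.482 0.052 0.16 ]
5 [86 53 23] [0.481 0.052 0.143]
10 [94 63 42] [0.484 0.05  0.128]
15 [86 51 11] [0.482 0.05  0.11 ]
20 [128 134 138] [0.378 0.088 0.005]
```

```bash
python3 held.py 2>/dev/null; grep -n "c=" held.py; python3 go.py 517 -160 400 -91.5
```

```text
523
3:c=(abs(g[...,0]-g[...,2])>25)&(np.hypot(x-e[0],y-e[1])<.06)&(z<e[2]-.12)&(z>e[2]-.25)
4:c=cv2.morphologyEx(c.astype(np.uint8),cv2.MORPH_OPEN,np.ones((2,2)))>0
5:print(c.sum());P=W[c]; cc=np.median(P,0); P=P[np.abs((P-cc)[:,0])<.03]
t 12.95 tcp [482.5  54.2 346.8] phi 92.29 q1,q6 [-7. -9.] open 0.084 grip 58.4 F [-0.1 -0.  -1.1] M [-0.02  0.03  0.03]
linear [-215.4   25.8  -53.3] twist -3.075
```

```bash
sed -i 's/^print(c.sum());P=W\[c\];/P=W[c\&(z>0)];/' held.py; python3 held.py
```

```text
held: n 471 col [97. 67. 42.] zbot 0.1019 ztop 0.1986 tcp-zbot 0.245 y-ytcp 0.0017 w 0.056 lean dx/dz 0.023 dx/dy -0.079 face x at mid - xtcp 0.0014
```

```bash
python3 -m handwheel '[{"linear":[0,0,-40],"twist":0.18,"fingers":-1},{"linear":[-50,15,-40],"twist":0.36,"fingers":-1},{"linear":[-100,30,-40],"twist":0.54,"fingers":-1},{"linear":[-150,45,-40],"twist":0.72,"fingers":-1},{"linear":[-200,60,-40],"twist":0.9,"fingers":-1},{"linear":[-221,63,-40],"twist":1.08,"fingers":-1},{"linear":[-221,63,-40],"twist":1.26,"fingers":-1},{"linear":[-221,63,-40],"twist":1.44,"fingers":-1},{"linear":[-221,63,-40],"twist":1.6,"fingers":-1},{"linear":[-221,63,-40],"twist":1.6,"fingers":-1}]'; python3 -m handwheel '[{"linear":[0,0,0],"twist":0.18,"fingers":-1},{"linear":[0,0,0],"twist":0.36,"fingers":-1},{"linear":[0,0,0],"twist":0.54,"fingers":-1},{"linear":[0,0,0],"twist":0.72,"fingers":-1},{"linear":[0,0,0],"twist":0.9,"fingers":-1},{"linear":[0,0,0],"twist":1.08,"fingers":-1},{"linear":[0,0,0],"twist":1.26,"fingers":-1},{"linear":[0,0,0],"twist":1.44,"fingers":-1},{"linear":[0,0,0],"twist":1.608,"fingers":-1},{"linear":[0,0,0],"twist":1.608,"fingers":-1}]';python3 go.py 554.5 -164.2 300 -91.5; python3 held.py
python3 - <<'E'
from m import *
p=imaging.read_camera("wrist"); save(p,"w5.png",None,1.2)
E
```

```text
t: 14.25
ee_pos: [0.5545, -0.1642, 0.3871]
tool_rot: [-0.0, 1.0, 0.006, -0.0]
ft_force: [0.4, -0.5, -1.6]
opening: 0.08
grip_force: 58.6
t: 15.5
ee_pos: [0.5546, -0.1641, 0.3874]
tool_rot: [-0.0, -0.699, 0.715, 0.0]
ft_force: [-0.5, 0.3, -0.7]
opening: 0.082
grip_force: 58.6
t 15.5 tcp [ 554.6 -164.1  387.4] phi -91.26 q1,q6 [-28. 154.] open 0.082 grip 58.6 F [-0.5  0.3 -0.7] M [-0.04 -0.01  0.07]
linear [ 0.2  0.  87.4] twist 0.004
held: n 510 col [37. 53. 78.] zbot 0.1514 ztop 0.2404 tcp-zbot 0.236 y-ytcp 0.0012 w 0.056 lean dx/dz 0.027 dx/dy 0.032 face x at mid - xtcp 0.0015
```

View pics/w5.png

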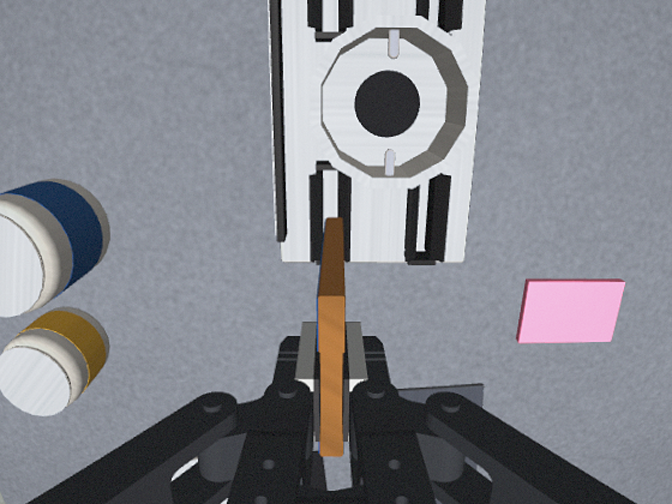

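The blue face now looks to +x (left in view), and panel lines up with the front-left slot (330,210). Lower to the lips.

```bash
python3 -m handwheel '[{"linear":[0,0,40],"twist":0,"fingers":-1},{"linear":[0,0,80],"twist":0,"fingers":-1},{"linear":[0,0,94],"twist":0,"fingers":-1},{"linear":[0,0,98],"twist":0,"fingers":-1},{"linear":[0,0,102],"twist":0,"fingers":-1},{"linear":[0,0,106],"twist":0,"fingers":-1},{"linear":[0,0,110],"twist":0,"fingers":-1},{"linear":[0,0,114],"twist":0,"fingers":-1},{"linear":[0,0,114],"twist":0,"fingers":-1},{"linear":[0,0,114],"twist":0,"fingers":-1}]';python3 go.py 554.5 -164.2 255 -91.5; python3 held.py
```

```text
t: 16.85
ee_pos: [0.5546, -0.1641, 0.2738]
tool_rot: [0.0, -0.698, 0.716, -0.0]
ft_force: [0.4, -0.6, 0.5]
opening: 0.082
grip_force: 58.5
t 16.85 tcp [ 554.6 -164.1  273.8] phi -91.51 q1,q6 [-28. 154.] open 0.082 grip 58.5 F [ 0.4 -0.6  0.5] M [ 0.03 -0.06  0.04]
linear [ 0.1  0.1 18.8] twist -0.0
held: n 448 col [31. 49. 74.] zbot 0.0375 ztop 0.1266 tcp-zbot 0.2363 y-ytcp 0.0012 w 0.057 lean dx/dz 0.006 dx/dy 0.02 face x at mid - xtcp 0.0022
```

```bash
python3 -m handwheel '[{"linear":[0,0,4],"twist":0,"fingers":-1},{"linear":[0,0,8],"twist":0,"fingers":-1},{"linear":[0,0,12],"twist":0,"fingers":-1},{"linear":[0,0,15],"twist":0,"fingers":-1},{"linear":[0,0,17],"twist":0,"fingers":-1},{"linear":[0,0,19],"twist":0,"fingers":-1},{"linear":[0,0,19],"twist":0,"fingers":-1},{"linear":[0,0,19],"twist":0,"fingers":-1},{"linear":[0,0,19],"twist":0,"fingers":-1},{"linear":[0,0,19],"twist":0,"fingers":-1}]';python3 go.py; python3 held.py
```

```text
t: 18.15
ee_pos: [0.5546, -0.1641, 0.2547]
tool_rot: [0.0, -0.698, 0.716, -0.0]
ft_force: [1.2, -0.2, -1.9]
opening: 0.079
grip_force: 58.5
t 18.15 tcp [ 554.6 -164.1  254.7] phi -91.51 q1,q6 [-28. 154.] open 0.079 grip 58.5 F [ 1.2 -0.2 -1.9] M [-0.01 -0.33  0.03]
held: n 378 col [30. 47. 71.] zbot 0.0359 ztop 0.1077 tcp-zbot 0.2188 y-ytcp 0.0014 w 0.057 lean dx/dz -0.005 dx/dy 0.017 face x at mid - xtcp 0.0026
```

```bash
python3 -m handwheel '[{"linear":[0,0,2],"twist":0,"fingers":-1},{"linear":[0,0,4],"twist":0,"fingers":-1},{"linear":[0,0,5],"twist":0,"fingers":-1},{"linear":[0,0,6],"twist":0,"fingers":-1},{"linear":[0,0,6.5],"twist":0,"fingers":-1},{"linear":[0,0,6.5],"twist":0,"fingers":-1},{"linear":[0,0,6.5],"twist":0,"fingers":-1},{"linear":[0,0,6.5],"twist":0,"fingers":-1},{"linear":[0,0,6.5],"twist":0,"fingers":-1},{"linear":[0,0,6.5],"twist":0,"fingers":-1}]';python3 go.py; python3 held.py
```

```text
t: 19.45
ee_pos: [0.5548, -0.1641, 0.2515]
tool_rot: [0.0, -0.698, 0.716, -0.001]
ft_force: [-4.7, 2.7, 21.3]
opening: 0.077
grip_force: 62.2
t 19.45 tcp [ 554.8 -164.1  251.5] phi -91.5 q1,q6 [-28. 154.] open 0.077 grip 62.2 F [-4.7  2.7 21.3] M [0.53 1.08 0.03]
held: n 365 col [30. 47. 71.] zbot 0.0362 ztop 0.1053 tcp-zbot 0.2153 y-ytcp 0.001 w 0.057 lean dx/dz 0.003 dx/dy 0.022 face x at mid - xtcp 0.0028
```

```bash
python3 -m handwheel '[{"linear":[0,0,-2],"twist":0,"fingers":-0.5},{"linear":[0,0,-2],"twist":0,"fingers":-0.1},{"linear":[0,0,-2],"twist":0,"fingers":-0.1},{"linear":[0,0,-2],"twist":0,"fingers":-0.1},{"linear":[0,0,-15],"twist":0,"fingers":-0.1},{"linear":[0,0,-40],"twist":0,"fingers":0},{"linear":[0,0,-80],"twist":0,"fingers":1},{"linear":[0,0,-125],"twist":0,"fingers":1},{"linear":[0,0,-125],"twist":0,"fingers":1},{"linear":[0,0,-125],"twist":0,"fingers":1}]';python3 go.py 463 134.7 380 92.3
cat > home.py <<'E'
from m import *
for n in("top","scene"):
    p=imaging.read_camera(n); W=pts(p); x,y,z=np.moveaxis(W,-1,0); g=p["img"].astype(int)
    for i,(a,b) in enumerate([(554.6,-164.1),(550.5,-325),(484,-162),(480,-323)]):
        m=(abs(x*1000-a)<22)&(abs(y*1000-b)<36)&(z>.055)&(z<.15)
        P=W[m]
        if len(P)<25: print(n,i,"-",len(P)); continue
        f=np.linalg.lstsq(np.c_[P[:,1:],np.ones(len(P))],P[:,0],rcond=None)[0]
        T=P[P[:,2]>np.percentile(P[:,2],70)]
        print(n,i,len(P),"ztop",np.percentile(P[:,2],[50,90,98]).round(4),"x,y",np.median(P,0)[:2].round(4),"lean",f[1].round(2),"col",g[m].mean(0).round())
E
python3 home.py
```

```text
t: 20.75
ee_pos: [0.5543, -0.164, 0.3734]
tool_rot: [0.0, -0.698, 0.716, -0.0]
ft_force: [-0.3, 0.4, -0.6]
opening: 1.0
grip_force: 0.0
t 20.75 tcp [ 554.3 -164.   373.4] phi -91.51 q1,q6 [-28. 154.] open 1.0 grip 0.0 F [-0.3  0.4 -0.6] M [0.04 0.03 0.07]
linear [-296.2   99.2   -6.6] twist 3.075
top 0 45 ztop [0.0992 0.1041 0.106 ] x,y [ 0.5559 -0.1455] lean 0.08 col [107.  78.  52.]
top 1 - 0
top 2 - 0
top 3 - 0
scene 0 400 ztop [0.083  0.1026 0.1051] x,y [ 0.5585 -0.1644] lean -0.02 col [45. 56. 72.]
scene 1 - 0
scene 2 - 0
scene 3 - 1
```

```bash
python3 -m handwheel '[{"linear":[-40,13,0],"twist":-0.18,"fingers":1},{"linear":[-80,26,0],"twist":-0.36,"fingers":1},{"linear":[-120,40,0],"twist":-0.54,"fingers":1},{"linear":[-170,56,0],"twist":-0.72,"fingers":1},{"linear":[-220,73,0],"twist":-0.9,"fingers":1},{"linear":[-260,87,0],"twist":-1.08,"fingers":1},{"linear":[-296,99,0],"twist":-1.26,"fingers":1},{"linear":[-296,99,0],"twist":-1.44,"fingers":1},{"linear":[-296,99,0],"twist":-1.6,"fingers":1},{"linear":[-296,99,0],"twist":-1.6,"fingers":1}]'; python3 -m handwheel '[{"linear":[0,0,0],"twist":-0.18,"fingers":1},{"linear":[0,0,0],"twist":-0.36,"fingers":1},{"linear":[0,0,0],"twist":-0.54,"fingers":1},{"linear":[0,0,0],"twist":-0.72,"fingers":1},{"linear":[0,0,0],"twist":-0.9,"fingers":1},{"linear":[0,0,0],"twist":-1.08,"fingers":1},{"linear":[0,0,0],"twist":-1.26,"fingers":1},{"linear":[0,0,0],"twist":-1.44,"fingers":1},{"linear":[0,0,0],"twist":-1.608,"fingers":1},{"linear":[0,0,0],"twist":-1.608,"fingers":1}]';python3 go.py 462.3 135 248 92.3; python3 look.py wrist w6.png
```

```text
t: 22.1
ee_pos: [0.4631, 0.1345, 0.3721]
tool_rot: [0.0, 1.0, 0.001, -0.001]
ft_force: [-0.0, -0.8, -0.4]
opening: 0.999
grip_force: 0.0
t: 23.35
ee_pos: [0.4634, 0.1342, 0.3726]
tool_rot: [-0.0, 0.695, 0.719, -0.0]
ft_force: [-0.8, -0.3, 0.4]
opening: 1.001
grip_force: 0.0
t 23.35 tcp [463.4 134.2 372.6] phi 92.02 q1,q6 [3. 1.] open 1.001 grip 0.0 F [-0.8 -0.3  0.4] M [0.01 0.05 0.01]
linear [  0.9  -0.9 124.6] twist -0.005
blue 3539 ztop 0.1037 yc 0.1349 dx/dy,dx/dz [-0.036 -0.578] x at z=.10: 0.4606 x at z=.075: 0.4751
B 1524 ztop 0.1046 yc 0.2663 dx/dy,dx/dz [ 0.091 -0.588] x at z=.10: 0.4544 x at z=.075: 0.4691
```

```bash
python3 -m handwheel '[{"linear":[1,-1,50],"twist":-0.005,"fingers":1},{"linear":[1,-1,100],"twist":-0.005,"fingers":1},{"linear":[1,-1,124.5],"twist":-0.005,"fingers":0.3},{"linear":[1,-1,124.5],"twist":-0.005,"fingers":-0.2},{"linear":[1,-1,124.5],"twist":-0.005,"fingers":-0.2},{"linear":[1,-1,124.5],"twist":-0.005,"fingers":-0.2},{"linear":[1,-1,124.5],"twist":-0.005,"fingers":-0.4},{"linear":[1,-1,124.5],"twist":-0.005,"fingers":-0.4},{"linear":[1,-1,124.5],"twist":-0.005,"fingers":-0.4},{"linear":[1,-1,124.5],"twist":-0.005,"fingers":-0.4}]'; python3 go.py; python3 -m handwheel '[{"linear":[0,2,-1],"twist":0,"fingers":-1},{"linear":[0,6,-5],"twist":0,"fingers":-1},{"linear":[0,12,-10],"twist":0,"fingers":-1},{"linear":[0,18,-16],"twist":0,"fingers":-1},{"linear":[0,20,-24],"twist":0,"fingers":-1},{"linear":[0,20,-34],"twist":0,"fingers":-1},{"linear":[0,20,-60],"twist":0,"fingers":-1},{"linear":[0,20,-100],"twist":0,"fingers":-1},{"linear":[0,20,-140],"twist":0,"fingers":-1},{"linear":[0,20,-140],"twist":0,"fingers":-1}]'; python3 go.py 484.8 -162.3 387 88.5; python3 held.py; python3 home.py
```

```text
t: 24.65
ee_pos: [0.4624, 0.1354, 0.2488]
tool_rot: [0.0, 0.691, 0.723, 0.0]
ft_force: [0.7, 0.7, -0.0]
opening: 0.299
grip_force: 0.1
t 24.65 tcp [462.4 135.4 248.8] phi 92.58 q1,q6 [3. 0.] open 0.299 grip 0.1 F [ 0.7  0.7 -0. ] M [-0.    0.04  0.05]
t: 25.9
ee_pos: [0.4827, 0.1364, 0.3917]
tool_rot: [0.002, 0.691, 0.723, 0.002]
ft_force: [-0.8, -0.2, -1.1]
opening: 0.081
grip_force: 58.6
t 25.9 tcp [482.7 136.4 391.7] phi 92.59 q1,q6 [3. 0.] open 0.081 grip 58.6 F [-0.8 -0.2 -1.1] M [-0.05 -0.05 -0.03]
linear [-298.5  -11.4    4.7] twist 0.071
held: n 444 col [41. 55. 78.] zbot 0.1575 ztop 0.2448 tcp-zbot 0.2322 y-ytcp 0.0006 w 0.06 lean dx/dz -0.013 dx/dy -0.046 face x at mid - xtcp 0.004
top 0 83 ztop [0.102  0.1057 0.1081] x,y [ 0.554  -0.1597] lean 0.17 col [118.  88.  60.]
top 1 - 1
top 2 - 0
top 3 - 0
scene 0 405 ztop [0.0824 0.1028 0.105 ] x,y [ 0.5585 -0.1646] lean -0.04 col [45. 56. 73.]
scene 1 - 2
scene 2 - 0
scene 3 - 1
```

```bash
python3 -m handwheel '[{"linear":[-298.5,-11.4,5],"twist":0.071,"fingers":-1},{"linear":[-298.5,-11.4,5],"twist":0.071,"fingers":-1},{"linear":[-298.5,-11.4,5],"twist":0.071,"fingers":-1},{"linear":[-298.5,-11.4,5],"twist":0.071,"fingers":-1},{"linear":[-298.5,-11.4,5],"twist":0.071,"fingers":-1},{"linear":[-298.5,-11.4,5],"twist":0.071,"fingers":-1},{"linear":[-298.5,-11.4,5],"twist":0.071,"fingers":-1},{"linear":[-298.5,-11.4,5],"twist":0.071,"fingers":-1},{"linear":[-298.5,-11.4,30],"twist":0.071,"fingers":-1},{"linear":[-298.5,-11.4,60],"twist":0.071,"fingers":-1}]'; python3 go.py 484.8 -162.3 274 88.5; python3 held.py
```

```text
t: 27.3
ee_pos: [0.4847, -0.161, 0.3288]
tool_rot: [0.001, 0.715, 0.699, 0.0]
ft_force: [-0.1, -1.0, -1.0]
opening: 0.08
grip_force: 58.6
t 27.3 tcp [ 484.7 -161.   328.8] phi 88.64 q1,q6 [-31. -30.] open 0.08 grip 58.6 F [-0.1 -1.  -1. ] M [ 0.01  0.01 -0.01]
linear [-1.2  0.  54.8] twist 0.003
held: n 470 col [35. 53. 79.] zbot 0.0957 ztop 0.1833 tcp-zbot 0.2286 y-ytcp 0.0004 w 0.057 lean dx/dz -0.003 dx/dy 0.031 face x at mid - xtcp 0.0045
```

```bash
python3 -m handwheel '[{"linear":[-1,0,30],"twist":0.003,"fingers":-1},{"linear":[-1,0,44],"twist":0.003,"fingers":-1},{"linear":[-1,0,50],"twist":0.003,"fingers":-1},{"linear":[-1,0,56],"twist":0.003,"fingers":-1},{"linear":[-1,0,61],"twist":0.003,"fingers":-1},{"linear":[-1,0,66],"twist":0.003,"fingers":-1},{"linear":[-1,0,71],"twist":0.003,"fingers":-1},{"linear":[-1,0,74],"twist":0.003,"fingers":-1},{"linear":[-1,0,76],"twist":0.003,"fingers":-1},{"linear":[-1,0,76],"twist":0.003,"fingers":-1}]'; python3 go.py; python3 held.py
```

```text
t: 28.6
ee_pos: [0.4844, -0.1635, 0.2526]
tool_rot: [-0.0, 0.717, 0.697, -0.0]
ft_force: [0.3, 0.2, -0.1]
opening: 0.077
grip_force: 58.4
t 28.6 tcp [ 484.4 -163.5  252.6] phi 88.34 q1,q6 [-31. -30.] open 0.077 grip 58.4 F [ 0.3  0.2 -0.1] M [ 0.01 -0.   -0.01]
held: n 283 col [32. 49. 72.] zbot 0.043 ztop 0.1064 tcp-zbot 0.2097 y-ytcp 0.002 w 0.053 lean dx/dz -0.003 dx/dy 0.034 face x at mid - xtcp 0.0028
```

```bash
python3 -m handwheel '[{"linear":[0,0,2],"twist":0,"fingers":-1},{"linear":[0,0,3.5],"twist":0,"fingers":-1},{"linear":[0,0,5],"twist":0,"fingers":-1},{"linear":[0,0,6],"twist":0,"fingers":-1},{"linear":[0,0,6],"twist":0,"fingers":-1},{"linear":[0,0,6],"twist":0,"fingers":-1},{"linear":[0,0,6],"twist":0,"fingers":-1},{"linear":[0,0,6],"twist":0,"fingers":-1},{"linear":[0,0,6],"twist":0,"fingers":-1},{"linear":[0,0,6],"twist":0,"fingers":-1}]'; python3 go.py; python3 held.py
```

```text
t: 29.9
ee_pos: [0.4849, -0.1635, 0.2501]
tool_rot: [0.002, 0.717, 0.697, 0.0]
ft_force: [-5.5, 4.7, 27.0]
opening: 0.083
grip_force: 63.1
t 29.9 tcp [ 484.9 -163.5  250.1] phi 88.36 q1,q6 [-31. -30.] open 0.083 grip 63.1 F [-5.5  4.7 27. ] M [0.78 1.35 0.  ]
held: n 266 col [35. 50. 72.] zbot 0.0426 ztop 0.105 tcp-zbot 0.2075 y-ytcp 0.0018 w 0.055 lean dx/dz 0.008 dx/dy 0.038 face x at mid - xtcp 0.0031
```

```bash
python3 -m handwheel '[{"linear":[0,0,-2],"twist":0,"fingers":-0.5},{"linear":[0,0,-2],"twist":0,"fingers":-0.1},{"linear":[0,0,-2],"twist":0,"fingers":-0.1},{"linear":[0,0,-2],"twist":0,"fingers":-0.1},{"linear":[0,0,-15],"twist":0,"fingers":-0.1},{"linear":[0,0,-40],"twist":0,"fingers":0},{"linear":[0,0,-80],"twist":0,"fingers":1},{"linear":[0,0,-125],"twist":0,"fingers":1},{"linear":[0,0,-125],"twist":0,"fingers":1},{"linear":[0,0,-125],"twist":0,"fingers":1}]'; python3 go.py 455.5 286.5 373 92.3;python3 home.py
```

```text
t: 31.2
ee_pos: [0.4841, -0.1633, 0.3719]
tool_rot: [0.0, 0.717, 0.697, 0.0]
ft_force: [0.4, -0.5, -0.2]
opening: 0.997
grip_force: 0.0
t 31.2 tcp [ 484.1 -163.3  371.9] phi 88.34 q1,q6 [-31. -30.] open 0.997 grip 0.0 F [ 0.4 -0.5 -0.2] M [ 0.04 -0.03 -0.05]
linear [448.8 -41.7  -1.2] twist -0.069
top 0 73 ztop [0.1007 0.1048 0.1064] x,y [ 0.554  -0.1567] lean 0.11 col [118.  85.  56.]
top 1 - 0
top 2 42 ztop [0.1007 0.1051 0.1057] x,y [ 0.4853 -0.147 ] lean 0.01 col [129.  96.  63.]
top 3 - 0
scene 0 399 ztop [0.0829 0.1022 0.1049] x,y [ 0.5585 -0.1644] lean -0.04 col [44. 55. 72.]
scene 1 - 2
scene 2 368 ztop [0.0833 0.1029 0.1053] x,y [ 0.488  -0.1631] lean -0.03 col [43. 55. 73.]
scene 3 - 1
```

```bash
python3 -m handwheel '[{"linear":[449,-42,0],"twist":-0.069,"fingers":1},{"linear":[449,-42,0],"twist":-0.069,"fingers":1},{"linear":[449,-42,0],"twist":-0.069,"fingers":1},{"linear":[449,-42,0],"twist":-0.069,"fingers":1},{"linear":[449,-42,0],"twist":-0.069,"fingers":1},{"linear":[449,-42,0],"twist":-0.069,"fingers":1},{"linear":[449,-42,0],"twist":-0.069,"fingers":1},{"linear":[449,-42,0],"twist":-0.069,"fingers":1},{"linear":[449,-42,0],"twist":-0.069,"fingers":1},{"linear":[449,-42,0],"twist":-0.069,"fingers":1}]'; python3 go.py 455.5 286.5 248.5 92.3; python3 look.py wrist w7.png
```

```text
t: 32.55
ee_pos: [0.4556, 0.2852, 0.3711]
tool_rot: [-0.0, 0.693, 0.721, -0.001]
ft_force: [0.1, 1.1, -0.5]
opening: 0.998
grip_force: 0.0
t 32.55 tcp [455.6 285.2 371.1] phi 92.22 q1,q6 [20. 18.] open 0.998 grip 0.0 F [ 0.1  1.1 -0.5] M [-0.    0.01  0.  ]
linear [1.400e+00 1.000e-01 1.226e+02] twist -0.001
B 4915 ztop 0.1049 yc 0.2879 dx/dy,dx/dz [-0.043 -0.609] x at z=.10: 0.4526 x at z=.075: 0.4678
```

```bash
python3 -m handwheel '[{"linear":[2,-1,50],"twist":0,"fingers":1},{"linear":[2,-1,100],"twist":0,"fingers":1},{"linear":[2,-1,123],"twist":0,"fingers":0.3},{"linear":[2,-1,123],"twist":0,"fingers":-0.2},{"linear":[2,-1,123],"twist":0,"fingers":-0.2},{"linear":[2,-1,123],"twist":0,"fingers":-0.2},{"linear":[2,-1,123],"twist":0,"fingers":-0.4},{"linear":[2,-1,123],"twist":0,"fingers":-0.4},{"linear":[2,-1,123],"twist":0,"fingers":-0.4},{"linear":[2,-1,123],"twist":0,"fingers":-0.4}]'; python3 go.py; python3 -m handwheel '[{"linear":[0,2,-1],"twist":0,"fingers":-1},{"linear":[0,6,-5],"twist":0,"fingers":-1},{"linear":[0,12,-10],"twist":0,"fingers":-1},{"linear":[0,18,-16],"twist":0,"fingers":-1},{"linear":[0,20,-24],"twist":0,"fingers":-1},{"linear":[0,20,-34],"twist":0,"fingers":-1},{"linear":[0,20,-60],"twist":0,"fingers":-1},{"linear":[0,20,-100],"twist":0,"fingers":-1},{"linear":[0,20,-140],"twist":0,"fingers":-1},{"linear":[0,20,-140],"twist":0,"fingers":-1}]'; python3 go.py 550.5 -324.5 390 -91.5; python3 held.py; python3 look.py top t8.png
python3 - <<'E'
from m import *
p=imaging.read_camera("top"); W=pts(p); x,y,z=np.moveaxis(W,-1,0)
for nm,a,b in(("plate",.045,.06),("handle",.078,.1)):
    m=(x>.5)&(x<.8)&(y>.02)&(y<.35)&(z>a)&(z<b); m=cv2.morphologyEx(m.astype(np.uint8),cv2.MORPH_OPEN,np.ones((3,3)))>0; print(nm,m.sum(),rect(W[m]) if m.any() else 0)
E
```

```text
t: 33.85
ee_pos: [0.4543, 0.2886, 0.2487]
tool_rot: [-0.0, 0.693, 0.721, -0.0]
ft_force: [0.3, 0.7, -0.4]
opening: 0.295
grip_force: 0.0
t 33.85 tcp [454.3 288.6 248.7] phi 92.3 q1,q6 [21. 18.] open 0.295 grip 0.0 F [ 0.3  0.7 -0.4] M [0.02 0.06 0.04]
t: 35.1
ee_pos: [0.4749, 0.2897, 0.3921]
tool_rot: [0.001, 0.693, 0.721, 0.003]
ft_force: [-0.3, -0.6, -1.7]
opening: 0.079
grip_force: 58.5
t 35.1 tcp [474.9 289.7 392.1] phi 92.3 q1,q6 [20. 18.] open 0.079 grip 58.5 F [-0.3 -0.6 -1.7] M [ 0.08 -0.02  0.01]
linear [-616.7   50.9    1.2] twist -3.075
held: n 442 col [98. 68. 42.] zbot 0.1553 ztop 0.2436 tcp-zbot 0.2346 y-ytcp -0.0001 w 0.059 lean dx/dz -0.015 dx/dy -0.043 face x at mid - xtcp 0.0042
plate 1417 (array([685.6, 145.6]), array([ 89.7, 179.9]), 15.6)
handle 135 (array([685.7, 145.8]), array([16.4, 75.2]), 14.6)
```

```bash
python3 -m handwheel '[{"linear":[-60,5,0],"twist":0.18,"fingers":-1},{"linear":[-120,10,0],"twist":0.36,"fingers":-1},{"linear":[-180,15,0],"twist":0.54,"fingers":-1},{"linear":[-240,20,0],"twist":0.72,"fingers":-1},{"linear":[-300,25,0],"twist":0.9,"fingers":-1},{"linear":[-360,30,0],"twist":1.08,"fingers":-1},{"linear":[-420,35,0],"twist":1.26,"fingers":-1},{"linear":[-480,40,0],"twist":1.44,"fingers":-1},{"linear":[-540,45,0],"twist":1.6,"fingers":-1},{"linear":[-540,45,0],"twist":1.6,"fingers":-1}]'; python3 go.py 550.5 -324.2 390 -91.45
```

```text
t: 36.5
ee_pos: [0.5405, -0.2527, 0.386]
tool_rot: [-0.0, 1.0, 0.002, -0.002]
ft_force: [-0.8, 1.5, -1.3]
opening: 0.081
grip_force: 58.7
t 36.5 tcp [ 540.5 -252.7  386. ] phi 0.26 q1,q6 [-36.  54.] open 0.081 grip 58.7 F [-0.8  1.5 -1.3] M [0.07 0.08 0.01]
linear [ 9.7 71.5 -4.1] twist 1.601
```

```bash
python3 -m handwheel '[{"linear":[9.7,71.5,-2],"twist":0.18,"fingers":-1},{"linear":[9.7,71.5,-2],"twist":0.36,"fingers":-1},{"linear":[9.7,71.5,-2],"twist":0.54,"fingers":-1},{"linear":[9.7,71.5,-2],"twist":0.72,"fingers":-1},{"linear":[9.7,71.5,-2],"twist":0.9,"fingers":-1},{"linear":[9.7,71.5,-2],"twist":1.08,"fingers":-1},{"linear":[9.7,71.5,-2],"twist":1.26,"fingers":-1},{"linear":[9.7,71.5,-2],"twist":1.44,"fingers":-1},{"linear":[9.7,71.5,-2],"twist":1.602,"fingers":-1},{"linear":[9.7,71.5,-2],"twist":1.602,"fingers":-1}]'; python3 go.py 550.5 -324.2 290 -91.45; python3 held.py
```

```text
t: 37.75
ee_pos: [0.5513, -0.3186, 0.3891]
tool_rot: [0.0, -0.701, 0.713, 0.002]
ft_force: [1.0, 0.6, -1.2]
opening: 0.081
grip_force: 58.8
t 37.75 tcp [ 551.3 -318.6  389.1] phi -90.99 q1,q6 [-40. 141.] open 0.081 grip 58.8 F [ 1.   0.6 -1.2] M [ 0.01 -0.06  0.01]
linear [ 5.9  0.5 99.1] twist 0.008
held: n 533 col [31. 50. 76.] zbot 0.1549 ztop 0.2412 tcp-zbot 0.2345 y-ytcp 0.0041 w 0.054 lean dx/dz 0.018 dx/dy 0.016 face x at mid - xtcp 0.0015
```

```bash
python3 -m handwheel '[{"linear":[0,0,30],"twist":0,"fingers":-1},{"linear":[0,0,60],"twist":0,"fingers":-1},{"linear":[0,0,80],"twist":0,"fingers":-1},{"linear":[0,0,80],"twist":0,"fingers":-1},{"linear":[0,0,80],"twist":0,"fingers":-1},{"linear":[0,0,80],"twist":0,"fingers":-1},{"linear":[0,0,80],"twist":0,"fingers":-1},{"linear":[0,0,80],"twist":0,"fingers":-1},{"linear":[0,0,80],"twist":0,"fingers":-1},{"linear":[0,0,80],"twist":0,"fingers":-1}]'; python3 go.py 550.5 -324.2 290 -91.45; python3 held.py
```

```text
t: 39.05
ee_pos: [0.5513, -0.3198, 0.3107]
tool_rot: [0.0, -0.7, 0.714, -0.0]
ft_force: [0.2, -0.6, -0.7]
opening: 0.082
grip_force: 58.9
t 39.05 tcp [ 551.3 -319.8  310.7] phi -91.17 q1,q6 [-40. 141.] open 0.082 grip 58.9 F [ 0.2 -0.6 -0.7] M [ 0.03 -0.01 -0.  ]
linear [ 4.4  0.8 20.7] twist 0.005
held: n 477 col [32. 51. 76.] zbot 0.0745 ztop 0.1627 tcp-zbot 0.2362 y-ytcp 0.0037 w 0.054 lean dx/dz 0.036 dx/dy 0.017 face x at mid - xtcp 0.0012
```

```bash
python3 -m handwheel '[{"linear":[5.5,0.8,0],"twist":0.005,"fingers":-1},{"linear":[5.5,0.8,14],"twist":0.005,"fingers":-1},{"linear":[5.5,0.8,26],"twist":0.005,"fingers":-1},{"linear":[5.5,0.8,32],"twist":0.005,"fingers":-1},{"linear":[5.5,0.8,38],"twist":0.005,"fingers":-1},{"linear":[5.5,0.8,44],"twist":0.005,"fingers":-1},{"linear":[5.5,0.8,50],"twist":0.005,"fingers":-1},{"linear":[5.5,0.8,55],"twist":0.005,"fingers":-1},{"linear":[5.5,0.8,57],"twist":0.005,"fingers":-1},{"linear":[5.5,0.8,57],"twist":0.005,"fingers":-1}]'; python3 go.py 550.5 -324.2 250 -91.45; python3 held.py
```

```text
t: 40.35
ee_pos: [0.5506, -0.3253, 0.2535]
tool_rot: [0.0, -0.698, 0.716, -0.0]
ft_force: [3.3, -0.3, -3.8]
opening: 0.079
grip_force: 58.6
t 40.35 tcp [ 550.6 -325.3  253.5] phi -91.45 q1,q6 [-41. 141.] open 0.079 grip 58.6 F [ 3.3 -0.3 -3.8] M [-0.03 -0.73  0.07]
linear [-1.1  0.1  3.5] twist -0.0
held: n 396 col [30. 48. 72.] zbot 0.0371 ztop 0.1073 tcp-zbot 0.2164 y-ytcp 0.0033 w 0.054 lean dx/dz -0.015 dx/dy 0.018 face x at mid - xtcp 0.0023
```

```bash
python3 -m handwheel '[{"linear":[0,-0.5,2],"twist":0,"fingers":-1},{"linear":[0,-0.5,3.5],"twist":0,"fingers":-1},{"linear":[0,-0.5,5],"twist":0,"fingers":-1},{"linear":[0,-0.5,6],"twist":0,"fingers":-1},{"linear":[0,-0.5,6.5],"twist":0,"fingers":-1},{"linear":[0,-0.5,6.5],"twist":0,"fingers":-1},{"linear":[0,-0.5,6.5],"twist":0,"fingers":-1},{"linear":[0,-0.5,6.5],"twist":0,"fingers":-1},{"linear":[0,-0.5,6.5],"twist":0,"fingers":-1},{"linear":[0,-0.5,6.5],"twist":0,"fingers":-1}]'; python3 go.py; python3 held.py
```

```text
t: 41.65
ee_pos: [0.5511, -0.3252, 0.2518]
tool_rot: [0.0, -0.698, 0.716, -0.002]
ft_force: [-3.2, 5.0, 23.7]
opening: 0.076
grip_force: 62.8
t 41.65 tcp [ 551.1 -325.2  251.8] phi -91.43 q1,q6 [-41. 141.] open 0.076 grip 62.8 F [-3.2  5.  23.7] M [0.96 0.96 0.  ]
held: n 383 col [30. 47. 71.] zbot 0.0357 ztop 0.1041 tcp-zbot 0.2161 y-ytcp 0.003 w 0.054 lean dx/dz -0.008 dx/dy 0.009 face x at mid - xtcp 0.0024
```

Home, same signature as the others. Release, rise, check all.

```bash
python3 -m handwheel '[{"linear":[0,0,-2],"twist":0,"fingers":-0.5},{"linear":[0,0,-2],"twist":0,"fingers":-0.1},{"linear":[0,0,-2],"twist":0,"fingers":-0.1},{"linear":[0,0,-2],"twist":0,"fingers":-0.1},{"linear":[0,0,-15],"twist":0,"fingers":-0.1},{"linear":[0,0,-40],"twist":0,"fingers":0},{"linear":[0,0,-80],"twist":0,"fingers":1},{"linear":[0,0,-125],"twist":0,"fingers":1},{"linear":[0,0,-125],"twist":0,"fingers":1},{"linear":[0,0,-125],"twist":0,"fingers":1}]'; python3 go.py 686 145.8 373 105;python3 home.py; python3 - <<'E'
from m import *
p=imaging.read_camera("scene"); save(p,"s9.png",None,1.4)
W=pts(p); x,y,z=np.moveaxis(W,-1,0)
for nm,a,b in(("plate",.045,.06),("handle",.078,.1)):
    m=(x>.55)&(x<.8)&(y>.02)&(y<.3)&(z>a)&(z<b); print(nm,m.sum(),rect(W[m]),np.nanmedian(z[m]))
E
```

```text
t: 42.95
ee_pos: [0.5508, -0.3252, 0.3726]
tool_rot: [0.0, -0.698, 0.716, -0.0]
ft_force: [-0.3, 0.9, -0.9]
opening: 1.002
grip_force: 0.0
t 42.95 tcp [ 550.8 -325.2  372.6] phi -91.45 q1,q6 [-41. 141.] open 1.002 grip 0.0 F [-0.3  0.9 -0.9] M [-0.05  0.03 -0.01]
linear [-474.2 -123.2   -0.5] twist 2.854
top 0 88 ztop [0.1011 0.1058 0.1083] x,y [ 0.5541 -0.1603] lean 0.16 col [123.  92.  64.]
top 1 101 ztop [0.1004 0.1058 0.1083] x,y [ 0.5513 -0.3193] lean 0.09 col [123.  94.  67.]
top 2 74 ztop [0.1019 0.1055 0.1076] x,y [ 0.4853 -0.1621] lean 0.05 col [132. 101.  71.]
top 3 - 0
scene 0 394 ztop [0.0834 0.1028 0.1048] x,y [ 0.5585 -0.1645] lean -0.03 col [46. 56. 74.]
scene 1 406 ztop [0.0838 0.1033 0.1055] x,y [ 0.5551 -0.3242] lean -0.03 col [45. 55. 72.]
scene 2 373 ztop [0.0838 0.1029 0.106 ] x,y [ 0.4878 -0.1632] lean -0.03 col [44. 56. 75.]
scene 3 - 1
plate 1477 (array([686.4, 146.6]), array([ 94.1, 183.8]), 15.4) 0.05096039361496173
handle 173 (array([686.3, 145.2]), array([18.8, 82.5]), 15.9) 0.08485521274814932
```

View pics/s9.png

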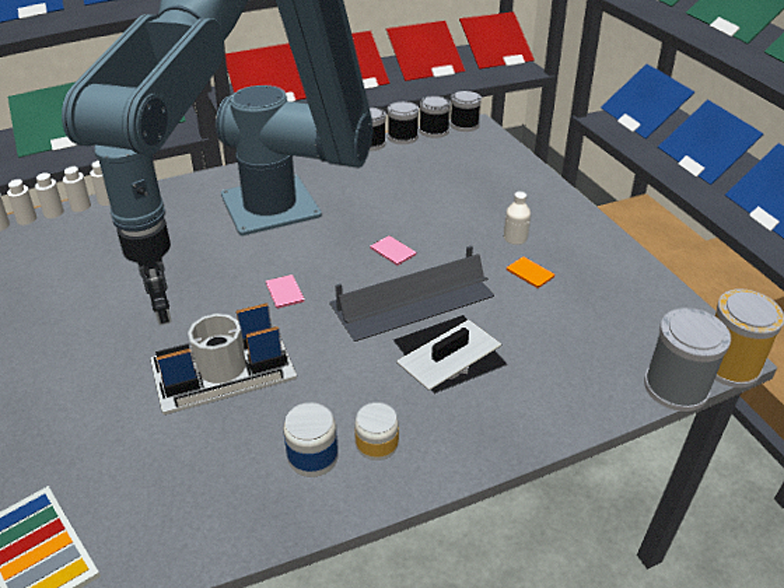

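All three panels stand in slots with blue to the label side (177,370), (263,347), (254,322); slot 3 empty, stand empty. The lid was knocked to (450,350), still standing. Go fetch it.

```bash
python3 -m handwheel '[{"linear":[-474,-123,0],"twist":-0.3,"fingers":1},{"linear":[-474,-123,0],"twist":-0.3,"fingers":1},{"linear":[-474,-123,0],"twist":-0.3,"fingers":1},{"linear":[-474,-123,0],"twist":-0.3,"fingers":1},{"linear":[-474,-123,0],"twist":-0.3,"fingers":1},{"linear":[-474,-123,0],"twist":-0.3,"fingers":1},{"linear":[-474,-123,0],"twist":-0.3,"fingers":1},{"linear":[-474,-123,0],"twist":-0.3,"fingers":1},{"linear":[-474,-123,50],"twist":-0.3,"fingers":1},{"linear":[-474,-123,90],"twist":-0.3,"fingers":1}]'; python3 go.py 686 145.8 232 -74.5
python3 - <<'E'
from m import *
for n in("wrist","top"):
  p=imaging.read_camera(n); W=pts(p); x,y,z=np.moveaxis(W,-1,0)
  for nm,a,b in(("plate",.045,.058),("handle",.078,.1)):
    m=(x>.55)&(x<.82)&(y>.02)&(y<.3)&(z>a)&(z<b); m=cv2.morphologyEx(m.astype(np.uint8),cv2.MORPH_OPEN,np.ones((3,3)))>0;print(n,nm,m.sum(),rect(W[m]) if m.any() else 0)
E
```

```text
t: 44.35
ee_pos: [0.6853, 0.1468, 0.2792]
tool_rot: [0.001, 0.798, -0.603, -0.001]
ft_force: [1.1, -0.0, -0.1]
opening: 0.998
grip_force: 0.0
t 44.35 tcp [685.3 146.8 279.2] phi -74.15 q1,q6 [  3. 167.] open 0.998 grip 0.0 F [ 1.1 -0.  -0.1] M [-0.02  0.   -0.02]
linear [ 1.1 -0.5 47.2] twist 0.006
wrist plate 40595 (array([688.4, 145.6]), array([ 90.7, 180. ]), 15.5)
wrist handle 4818 (array([688.7, 144.9]), array([16.1, 79.3]), 15.5)
top plate 716 (array([685.3, 145.3]), array([ 88.7, 179.6]), 16.2)
top handle 0 0
```

```bash
python3 -m handwheel '[{"linear":[2,-1.5,25],"twist":0.008,"fingers":1},{"linear":[2,-1.5,47.5],"twist":0.008,"fingers":1},{"linear":[2,-1.5,47.5],"twist":0.008,"fingers":-1},{"linear":[2,-1.5,47.5],"twist":0.008,"fingers":-1},{"linear":[2,-1.5,47.5],"twist":0.008,"fingers":-1},{"linear":[2,-1.5,47.5],"twist":0.008,"fingers":-1},{"linear":[2,-1.5,47.5],"twist":0.008,"fingers":-1},{"linear":[2,-1.5,47.5],"twist":0.008,"fingers":-1},{"linear":[2,-1.5,47.5],"twist":0.008,"fingers":-1},{"linear":[2,-1.5,47.5],"twist":0.008,"fingers":-1}]'; python3 go.py; python3 -m handwheel '[{"linear":[0,0,-50],"twist":0,"fingers":-1},{"linear":[0,0,-100],"twist":0,"fingers":-1},{"linear":[0,0,-150],"twist":0,"fingers":-1},{"linear":[0,0,-178],"twist":0,"fingers":-1},{"linear":[0,0,-178],"twist":0,"fingers":-1},{"linear":[0,0,-178],"twist":0,"fingers":-1},{"linear":[0,0,-178],"twist":0,"fingers":-1},{"linear":[0,0,-178],"twist":0,"fingers":-1},{"linear":[0,0,-178],"twist":0,"fingers":-1},{"linear":[0,0,-178],"twist":0,"fingers":-1}]';python3 go.py 518.6 -243.2 400 -18;
python3 - <<'E'
from m import *
for n in("top","scene"):
  p=imaging.read_camera(n); W=pts(p); e=manip.sense()["ee_pos"]; x,y,z=np.moveaxis(W,-1,0)
  m=(x>.55)&(x<.82)&(y>.02)&(y<.3)&(abs(z-(e[2]-.178))<.02); m=cv2.morphologyEx(m.astype(np.uint8),cv2.MORPH_OPEN,np.ones((3,3)))>0;print(n,m.sum(),rect(W[m]) if m.any() else 0, e.round(4), np.nanmedian(z[m])-e[2])
E
```

```text
t: 45.7
ee_pos: [0.688, 0.1439, 0.2361]
tool_rot: [-0.0, 0.795, -0.607, 0.001]
ft_force: [-1.8, -0.8, 6.3]
opening: 0.172
grip_force: 59.9
t 45.7 tcp [688.  143.9 236.1] phi -74.71 q1,q6 [  3. 167.] open 0.172 grip 59.9 F [-1.8 -0.8  6.3] M [-0.09  0.3   0.08]
t: 46.95
ee_pos: [0.688, 0.1439, 0.4125]
tool_rot: [0.0, 0.795, -0.607, -0.0]
ft_force: [0.1, -0.4, -5.3]
opening: 0.174
grip_force: 60.1
t 46.95 tcp [688.  143.9 412.5] phi -74.72 q1,q6 [  3. 167.] open 0.174 grip 60.1 F [ 0.1 -0.4 -5.3] M [-0.06  0.    0.02]
linear [328.8 265.4  12.6] twist -0.99
top 1051 (array([686.5, 145.9]), array([ 91. , 180.2]), 15.6) [0.688  0.1439 0.4127] -0.18600186392567603
scene 1615 (array([687.3, 147.6]), array([ 93.1, 184. ]), 14.4) [0.688  0.1439 0.4128] -0.1850281043760878
```

```bash
python3 -m handwheel '[{"linear":[329.8,263.8,0],"twist":-0.998,"fingers":-1},{"linear":[329.8,263.8,0],"twist":-0.998,"fingers":-1},{"linear":[329.8,263.8,0],"twist":-0.998,"fingers":-1},{"linear":[329.8,263.8,0],"twist":-0.998,"fingers":-1},{"linear":[329.8,263.8,0],"twist":-0.998,"fingers":-1},{"linear":[329.8,263.8,0],"twist":-0.998,"fingers":-1},{"linear":[329.8,263.8,0],"twist":-0.998,"fingers":-1},{"linear":[329.8,263.8,0],"twist":-0.998,"fingers":-1},{"linear":[329.8,263.8,30],"twist":-0.998,"fingers":-1},{"linear":[329.8,263.8,60],"twist":-0.998,"fingers":-1}]'; python3 go.py 520.4 -243.7 340 -17.5
python3 - <<'E'
from m import *
for n in("top","scene"):
  p=imaging.read_camera(n); W=pts(p); e=manip.sense()["ee_pos"]; x,y,z=np.moveaxis(W,-1,0)
  m=(x>.4)&(x<.64)&(y>-.37)&(y<-.1)&(abs(z-(e[2]-.185))<.01); m=cv2.morphologyEx(m.astype(np.uint8),cv2.MORPH_OPEN,np.ones((3,3)))>0;print(n,m.sum(),rect(W[m]) if m.any() else 0, np.nanmedian(z[m])-e[2])
E
```

```text
t: 48.3
ee_pos: [0.5206, -0.2434, 0.3529]
tool_rot: [0.0, 0.988, -0.153, 0.001]
ft_force: [-1.1, 0.4, -6.4]
opening: 0.174
grip_force: 61.4
t 48.3 tcp [ 520.6 -243.4  352.9] phi -17.56 q1,q6 [-36.  71.] open 0.174 grip 61.4 F [-1.1  0.4 -6.4] M [0.01 0.04 0.02]
linear [-0.1  0.4 12.9] twist -0.001
top 876 (array([ 520.9, -230.4]), array([ 70.5, 181. ]), 70.1) -0.18093138104663264
scene 1297 (array([ 515. , -240.5]), array([ 90.8, 182.7]), 72.6) -0.1869315058058619
```

```bash
python3 -m handwheel '[{"linear":[0,0,8],"twist":0,"fingers":-1},{"linear":[0,0,14],"twist":0,"fingers":-1},{"linear":[0,0,18],"twist":0,"fingers":-1},{"linear":[0,0,22],"twist":0,"fingers":-1},{"linear":[0,0,26],"twist":0,"fingers":-1},{"linear":[0,0,28],"twist":0,"fingers":-1},{"linear":[0,0,28],"twist":0,"fingers":-1},{"linear":[0,0,28],"twist":0,"fingers":-1},{"linear":[0,0,28],"twist":0,"fingers":-1},{"linear":[0,0,28],"twist":0,"fingers":-1}]'; python3 go.py
python3 - <<'E'
from m import *
for n in("top","scene"):
  p=imaging.read_camera(n); W=pts(p); e=manip.sense()["ee_pos"]; x,y,z=np.moveaxis(W,-1,0)
  m=(x>.4)&(x<.64)&(y>-.37)&(y<-.1)&(abs(z-(e[2]-.185))<.01); m=cv2.morphologyEx(m.astype(np.uint8),cv2.MORPH_OPEN,np.ones((3,3)))>0;print(n,m.sum(),rect(W[m]) if m.any() else 0, np.nanmedian(z[m])-e[2])
E
```

```text
t: 49.65
ee_pos: [0.5204, -0.2438, 0.3248]
tool_rot: [0.0, 0.988, -0.153, 0.0]
ft_force: [-0.7, 0.5, -5.8]
opening: 0.171
grip_force: 61.3
t 49.65 tcp [ 520.4 -243.8  324.8] phi -17.54 q1,q6 [-36.  71.] open 0.171 grip 61.3 F [-0.7  0.5 -5.8] M [0.01 0.02 0.02]
top 859 (array([ 520.4, -232.1]), array([ 67.8, 180.3]), 71.8) -0.18577569945761396
scene 1276 (array([ 515.8, -242.9]), array([ 91.7, 186.4]), 72.2) -0.18520865117159796
```

```bash
python3 -m handwheel '[{"linear":[0.7,0.2,4],"twist":0,"fingers":-1},{"linear":[0.7,0.2,7],"twist":0,"fingers":-1},{"linear":[0.7,0.2,10],"twist":0,"fingers":-1},{"linear":[0.7,0.2,13],"twist":0,"fingers":-1},{"linear":[0.7,0.2,16],"twist":0,"fingers":-1},{"linear":[0.7,0.2,19],"twist":0,"fingers":-1},{"linear":[0.7,0.2,21],"twist":0,"fingers":-1},{"linear":[0.7,0.2,22],"twist":0,"fingers":-1},{"linear":[0.7,0.2,22],"twist":0,"fingers":-1},{"linear":[0.7,0.2,22],"twist":0,"fingers":-1}]'; python3 go.py
```

```text
t: 51.0
ee_pos: [0.5209, -0.2441, 0.3032]
tool_rot: [0.0, 0.988, -0.152, 0.0]
ft_force: [-1.9, 1.6, 0.1]
opening: 0.177
grip_force: 62.1
t 51.0 tcp [ 520.9 -244.1  303.2] phi -17.54 q1,q6 [-36.  71.] open 0.177 grip 62.1 F [-1.9  1.6  0.1] M [0.29 0.36 0.01]
```

```bash
python3 -m handwheel '[{"linear":[0,0,1],"twist":0,"fingers":-1},{"linear":[0,0,1],"twist":0.16,"fingers":-1},{"linear":[-0.2,0.2,1.5],"twist":0.32,"fingers":-1},{"linear":[-0.4,0.3,2],"twist":0.48,"fingers":-1},{"linear":[-0.6,0.5,2.5],"twist":0.64,"fingers":-1},{"linear":[-0.8,0.6,3],"twist":0.8,"fingers":-1},{"linear":[-1,0.8,3.5],"twist":0.96,"fingers":-1},{"linear":[-1.2,0.9,4],"twist":1.12,"fingers":-1},{"linear":[-1.4,1,4.5],"twist":1.28,"fingers":-1},{"linear":[-1.4,1,4.5],"twist":1.28,"fingers":-1}]'; python3 go.py 519 -244 298 -91.5
python3 - <<'E'
from m import *
for n in("top","scene"):
  p=imaging.read_camera(n); W=pts(p); x,y,z=np.moveaxis(W,-1,0)
  m=(x>.4)&(x<.64)&(y>-.37)&(y<-.1)&(abs(z-.115)<.008); m=cv2.morphologyEx(m.astype(np.uint8),cv2.MORPH_OPEN,np.ones((3,3)))>0;print(n,m.sum(),rect(W[m]) if m.any() else 0, np.nanmedian(z[m]))
E
```

```text
t: 52.25
ee_pos: [0.5203, -0.246, 0.2999]
tool_rot: [0.0, -0.701, 0.713, -0.003]
ft_force: [-0.1, -1.6, 5.1]
opening: 0.172
grip_force: 62.8
t 52.25 tcp [ 520.3 -246.   299.9] phi -90.99 q1,q6 [-36. 145.] open 0.172 grip 62.8 F [-0.1 -1.6  5.1] M [-0.48  0.1  -0.07]
linear [-2.   1.4  1.9] twist 0.009
top 897 (array([ 521.1, -201.9]), array([88.2, 95. ]), 0.0) 0.11459415183456809
scene 1426 (array([ 521.4, -243.1]), array([ 93.7, 181.2]), -1.3) 0.11533510865075125
```

Plate height equals the original locked height and yaw is square. A touch more twist, then release and rise.

```bash
python3 -m handwheel '[{"linear":[0,0,0],"twist":0.04,"fingers":-1},{"linear":[0,0,0],"twist":0.04,"fingers":-1},{"linear":[0,0,0],"twist":0.04,"fingers":0},{"linear":[0,0,0],"twist":0.04,"fingers":1},{"linear":[0,0,0],"twist":0.04,"fingers":1},{"linear":[0,0,0],"twist":0.04,"fingers":1},{"linear":[0,0,-30],"twist":0.04,"fingers":1},{"linear":[0,0,-80],"twist":0.04,"fingers":1},{"linear":[0,0,-120],"twist":0.04,"fingers":1},{"linear":[0,0,-120],"twist":0.04,"fingers":1}]'; python3 go.py
python3 - <<'E'
from m import *
for n in("top","scene","wrist"):
  p=imaging.read_camera(n); W=pts(p); x,y,z=np.moveaxis(W,-1,0)
  for a in(.1147,.149):
    m=(x>.4)&(x<.64)&(y>-.37)&(y<-.1)&(abs(z-a)<.006); m=cv2.morphologyEx(m.astype(np.uint8),cv2.MORPH_OPEN,np.ones((3,3)))>0;print(n,a,m.sum(),rect(W[m]) if m.any() else 0, np.nanmedian(z[m]))
  if n=="scene": save(p,"s10.png",(80,180,260,315),4)
E
python3 home.py | grep scene
```

```text
t: 53.6
ee_pos: [0.5199, -0.245, 0.4222]
tool_rot: [0.001, -0.687, 0.726, -0.004]
ft_force: [0.3, 0.2, -0.5]
opening: 0.997
grip_force: 0.0
t 53.6 tcp [ 519.9 -245.   422.2] phi -93.17 q1,q6 [-36. 147.] open 0.997 grip 0.0 F [ 0.3  0.2 -0.5] M [ 0.04 -0.    0.01]
top 0.1147 1121 (array([ 521.8, -216. ]), array([ 89.4, 125.5]), -3.1) 0.11465483587481799
top 0.149 131 (array([ 520.8, -239.5]), array([15.8, 67.5]), -3.6) 0.14936481670133916
scene 0.1147 1393 (array([ 521.8, -243.2]), array([ 94., 181.]), -3.4) 0.11533848909433114
scene 0.149 181 (array([ 520.4, -243.5]), array([23.6, 79.6]), -1.2) 0.1490959425586063
wrist 0.1147 23858 (array([ 523.2, -244.6]), array([ 90.8, 180. ]), -3.4) 0.11460266839264774
wrist 0.149 2587 (array([ 523.2, -245.4]), array([16. , 78.9]), -3.4) 0.14920476822862028
scene 0 562 ztop [0.0938 0.1163 0.1177] x,y [ 0.5585 -0.1691] lean -0.1 col [ 95. 107. 122.]
scene 1 577 ztop [0.0957 0.1172 0.1198] x,y [ 0.5542 -0.32  ] lean -0.15 col [ 93. 105. 120.]
scene 2 204 ztop [0.1138 0.1176 0.1188] x,y [ 0.489  -0.1596] lean 0.06 col [145. 152. 159.]
scene 3 132 ztop [0.115  0.1175 0.1192] x,y [ 0.4864 -0.3091] lean 1.29 col [208. 214. 217.]
```

View pics/s10.png

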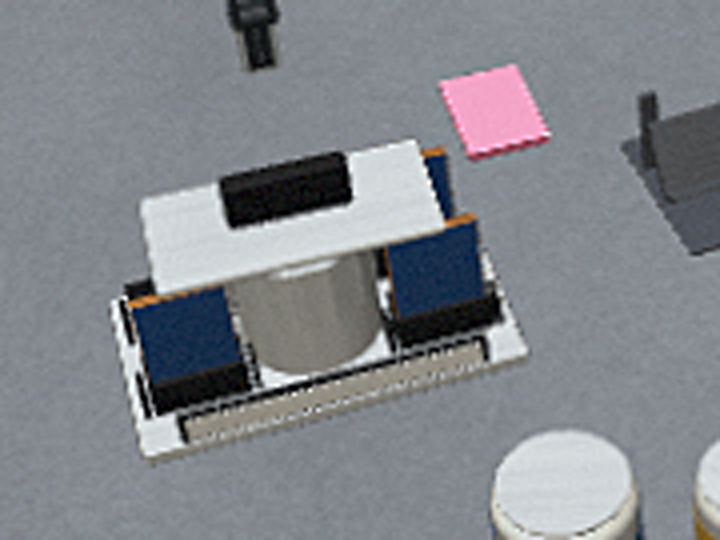

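Lid lies square, level and at its original locked height over the three blue-faced panels; arm is clear. Handing in.

```bash
python3 -c "
from workcell import manip
print(manip.hand_in())"
```

```text
the job is handed in; nothing more can be done
None
```

The job is handed in, with no verdict returned: all three panels stand home in carrier slots, painted faces to the label strip, and the lid is twisted down square at its original locked height (about 3 mm off its starting position sideways; pad reading not measured directly), with the tins, bottle and look-alikes not touched.

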